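# Load the engraving machine

## Robot

A 7-joint arm with a two-finger parallel gripper is mounted at the origin on the work surface. World frame = base frame: x ahead of the robot, y to its left, z up, the work surface at z = 0. Lengths are in m, angles in rad, forces in N, time in s.
With the tool pointing down it reaches from about 0.425 to 0.875 m from the base axis. Payload 4.7 kg.
Tool frame: the origin (TCP) lies on the mounting face of the last link; the fingertips stand 182 mm ahead of it and the grasp point (between the pads) lies 164 mm ahead of it; z points along the fingers, y is the direction in which the jaws open and shut (so a half turn about z gives the same grasp; the last joint's range is limited). The gripper opens to 87 mm and grips with 3 to 60 N. Pads are 19 mm wide; open, the fingers measure 117 mm over their backs; the gripper's body (75 mm by 190 mm) begins 51 mm behind the grasp point.
Start: joints at [-1.207, 0.321, -0.07, 1.45, 0.023, 1.371, -0.057], TCP at [0.223, 0.611, 0.405] pointing down, gripper open.
Joint ranges: [-2.86, 2.86], [-0.3, 2.09], [-1.38, 1.24], [0.06, 2.45], [-1.56, 4.7], [0.09, 2.05], [-2.69, 2.69]. Speed limits (rad/s): [2.57, 2.57, 3.14, 3.14, 3.14, 3.14, 3.14].

## Interface

Orientations are given as a rotation vector (axis times angle).
In Python, from bench import ctrl gives the robot as it stands. The module is installed in compiled form; this text tells all that it offers.
- The arm moves only by the tool play_rows, never from a script. Its argument "targets" is text: rows parted by semicolons, each of 7 numbers parted by spaces: the shift along the tool's x, y, z in cm, then the turn, a rotation vector about the tool's x, y, z in rad, then the opening, from -1 (shut) to 1 (fully open). In form: x y z ax ay az grip; .... A call has 1 to 20 rows; each row shifts and turns the pose as measured when the row begins, along the tool's axes as they then stand; what a row does not reach is not made up. A row lasts 1/8 s, in which the tool goes at most 62.5 mm and 10.7 degrees, less where a joint would pass 70% of its speed; a pose out of reach is approached as far as the arm can. A call is refused whole if a number of a shift passes 6.25 or a number of a turn 0.188, either way. A call with a gripper value outside its range is refused whole. The fingers move at their own pace and stop on an object; "newtons" is the grip in N (left out, the last holds). Time passes only in rows, so rows that do not move let the fingers close. It gives the time, the measured TCP pose, the force and the opening at its end, in the units of the state.
- ctrl.get_state(): the state, without advancing time (a new reading comes with each control period).
- ctrl.get_image(name): name is "scene" or "top"; returns a dict with "pixels" (420x560x3 uint8, blue, green, red), "depth" (420x560 float32, m along the optical axis (not along the pixel's ray), 0 where there is no reading), "intrinsics" (3x3 intrinsics, pixels), "R" (3x3) and "t" (3): a world point X has camera coordinates R X + t. Camera axes: x right, y down, z forward; pixel columns grow to the right and rows downward; lengths in m; the calibration is good to about 2 mm. A picture is of the moment at which its call begins.
- ctrl.close_job(): hands the job in, once; it reports no verdict.
The state is a dict: "time": time; "joint_positions": joint angles; "qd": joint speeds; "joint_torque": joint torques, N m; "position": TCP position; "tool_rot": TCP orientation; "ft_force": force on the tool from outside, world axes, zero at the start; "torque": the same for the moment, N m; "grip_width": opening from 0.0 (shut) to 1.0 (fully open).
Only numpy, scipy, OpenCV 4.12 (cv2) and the standard library are available. Lean on these libraries where they do the work, as an engineer would, in place of code of your own. Each camera call takes 0.05 s, during which the arm holds its last target.

## Task

Raise the machine's amber sash fully and bring the empty carrier out along its rail to the loading station. Lay every brass-faced blank from the bench flat in a pocket of its own, brass face up, then push the carrier back along the rail to the engraving station and lower the sash until it is fully shut. Leave the tape, the jar and the hammer where they are.

Things in the scene. Friction and masses are not known exactly. Their poses are not given: they have to be found in the camera images.
- slide: the fixed machine; origin on the bench under the rail's middle line, y along the rail into the machine. Base plate 150 x 620 x 12 mm (y -250 to +370). Sash at y = +130 between uprights 250 high at x = +-86; behind it a clear-walled chamber 166 high to y = +370, then a white cabinet 215 high to y = +472. Yellow marks show the two stations; yellow pointers mid-tray line up with them
- carrier (a joint): travel of the blue carrier tray (116 x 198 mm, rim 44 mm above the bench) along the slide's y, m, 0 to 0.302, growing into the chamber. Ball detents at two stations: loading at 0.020 (tray wholly outside the sash), engraving at 0.284 (tray wholly inside). About 2 N moves it, about 6 N takes it out of a detent. The lowered sash blocks the tray
- knob (a point): top centre of the carrier's upright black pull knob, a cylinder 24 mm in diameter, 62 mm tall, top 96 mm above the bench, on a flat metal tail (30 mm wide, top 34 mm above the bench) that passes under the shut sash. It stands 205 mm from the tray's middle along the slide's -y, always outside the chamber: 91 mm before the sash at the engraving station
- sash (a joint): height of the amber guard sash above shut, m: 0 fully shut, 0.090 fully raised; it stays where it is left (stiff: about 10 N up, 3 N down). Shut, its lower edge is 37 mm above the bench
- sash_bar (a point): centre of the black grab bar on top of the sash, 196 mm above the bench when shut. The bar is 100 mm long along the slide's x, 16 mm thick along y, 18 mm high, on two stems 84 mm apart with 22 mm free below it. It can be pinched from above across its thickness
- pocket0 (a point): centre of the floor of one of the tray's four pockets; axes as the slide's (y along the rail). Pocket 90 mm long along y, 40 mm wide, 10 mm deep (floor 34 mm, rim 44 mm above the bench); a seated blank stands 14 mm above the rim. Pocket centres: 64 mm apart across, 96 mm along the rail. This one: robot side, tail end
- pocket1 (a point): centre of the floor of one of the tray's four pockets; axes as the slide's (y along the rail). Pocket 90 mm long along y, 40 mm wide, 10 mm deep (floor 34 mm, rim 44 mm above the bench); a seated blank stands 14 mm above the rim. Pocket centres: 64 mm apart across, 96 mm along the rail. This one: robot side, machine end
- pocket2 (a point): centre of the floor of one of the tray's four pockets; axes as the slide's (y along the rail). Pocket 90 mm long along y, 40 mm wide, 10 mm deep (floor 34 mm, rim 44 mm above the bench); a seated blank stands 14 mm above the rim. Pocket centres: 64 mm apart across, 96 mm along the rail. This one: far side, tail end
- pocket3 (a point): centre of the floor of one of the tray's four pockets; axes as the slide's (y along the rail). Pocket 90 mm long along y, 40 mm wide, 10 mm deep (floor 34 mm, rim 44 mm above the bench); a seated blank stands 14 mm above the rim. Pocket centres: 64 mm apart across, 96 mm along the rail. This one: far side, machine end
- blankA: loose die blank: a dark walnut block faced with a brass plate, 80 mm long along its y, 32 mm wide along its x, 24 mm high, about 0.16 kg; origin at the centre of its underside, z up out of the brass face. It starts on the bench, brass face up. Two to four of the four blanks are present (None if absent)
- blankB: loose die blank: a dark walnut block faced with a brass plate, 80 mm long along its y, 32 mm wide along its x, 24 mm high, about 0.16 kg; origin at the centre of its underside, z up out of the brass face. It starts on the bench, brass face up. Two to four of the four blanks are present (None if absent)
- blankC: loose die blank: a dark walnut block faced with a brass plate, 80 mm long along its y, 32 mm wide along its x, 24 mm high, about 0.16 kg; origin at the centre of its underside, z up out of the brass face. It starts on the bench, brass face up. Two to four of the four blanks are present (None if absent)
- blankD: loose die blank: a dark walnut block faced with a brass plate, 80 mm long along its y, 32 mm wide along its x, 24 mm high, about 0.16 kg; origin at the centre of its underside, z up out of the brass face. It starts on the bench, brass face up. Two to four of the four blanks are present (None if absent)
- tape: bystander: green ring of a tape roll lying flat, 84 mm across, 24 mm high, origin at its underside's centre
- jar: bystander: green glass jar with a brass-knobbed glass lid, 80 mm across, 85 mm high, origin under its centre
- hammer: bystander: small hammer lying flat, 240 mm long along its x
There are look-alikes about, which are no part of the job. What is shaped like the blankD but white is not meant. Leave any green look-alike of the blankC alone.

How it is judged:
By the outcome, as a careful person would: the job done as asked, in the order asked, and still so for the second after the job is handed in, with the robot touching nothing.
Of blankA, blankB, blankC, blankD only 2 to 4 are there at a start; the rules pass over those that are not, and their reading is None.
At some moment in a run one of blankA, blankB, blankC, blankD may be knocked a few centimetres aside while the robot is not near it.
It also fails if it takes over 210 s, if anything falls off the work surface, if the arm or the gripper's body presses on something with over 40 N, if the wrist force passes 120 N, or if a joint passes its speed limit or range.

## Working session

There is one attempt and no reset: what is moved stays moved. The work goes in short steps, Python scripts to look and compute and a tool call to move; the robot and the scene stay as the last step left them, time stands still between calls to the robot, and variables do not carry over. Pictures are saved under pics/ and viewed, and the job is handed in when it is done.

Besides the shell and the picture viewer there is one more tool, called after "Emit:" in YAML: its name, and indented under it one key for each argument. play_rows: Moves the arm, as the interface text tells. Its arguments: {"type":"object","properties":{"targets":{"type":"string"},"newtons":{"type":"number"}},"required":["targets"]}

```bash
mkdir -p pics; ls; cat > h.py <<'E'
import numpy as np, cv2, pickle
from bench import ctrl
def snap(n,tag):
    im=ctrl.get_image(n); cv2.imwrite(f'pics/{tag}.png',im['pixels']); pickle.dump(im,open(f'pics/{tag}.pkl','wb')); return im
def load(tag): return pickle.load(open(f'pics/{tag}.pkl','rb'))
def ray(im,u,v):
    K=im['intrinsics'];R=im['R'];t=im['t']
    d=R.T@np.linalg.solve(K,np.array([u,v,1.])); c=-R.T@t; return c,d
def onz(im,u,v,z):
    c,d=ray(im,u,v); return c+d*(z-c[2])/d[2]
def proj(im,X):
    p=im['intrinsics']@(im['R']@np.asarray(X,float)+im['t']); return p[:2]/p[2]
def pts(im):
    K=im['intrinsics'];D=im['depth'];h,w=D.shape
    v,u=np.mgrid[:h,:w]
    P=np.stack([(u-K[0,2])/K[0,0]*D,(v-K[1,2])/K[1,1]*D,D],-1)
    W=(P-im['t'])@im['R']; W[D<=0]=np.nan; return W
E
python3 - <<'E'
from h import *
print(ctrl.get_state())
for n in('scene','top'):
    im=snap(n,n+'0'); print(n,-im['R'].T@im['t'],im['R'][2],im['intrinsics'][0])
E
```

```text
pics
{'time': 0.0, 'joint_positions': array([-1.20690619,  0.32181491, -0.07009253,  1.45168001,  0.02265387,
        1.37077685, -0.05689909]), 'qd': array([ 5.91075459e-04,  5.42933730e-05, -1.82057275e-04, -2.10596263e-03,
        5.30478941e-04,  1.00940981e-03, -2.13986833e-03]), 'joint_torque': array([ 1.76059707e-04, -4.91289246e+01, -4.03486155e-01, -3.12523091e+01,
       -6.36083423e-02,  4.38966625e-02,  1.97577883e-04]), 'position': array([0.22272034, 0.61043377, 0.40366399]), 'tool_rot': array([-5.46543285e-01, -3.09349952e+00,  2.95848197e-03]), 'ft_force': array([ 0.21710298, -0.22915274, -0.49278224]), 'torque': array([ 0.04315297,  0.00291558, -0.0207707 ]), 'grip_width': 1.0018460185272358}
scene [ 1.54804252 -0.16024602  0.90828085] [-0.80108364  0.05888183 -0.59564917] [491.28378263   0.         271.05724982]
top [ 0.43326631 -0.07309856  1.12219676] [ 0.08951623 -0.02612885 -0.99564257] [400.59828055   0.         279.45797226]
```

View pics/scene0.png

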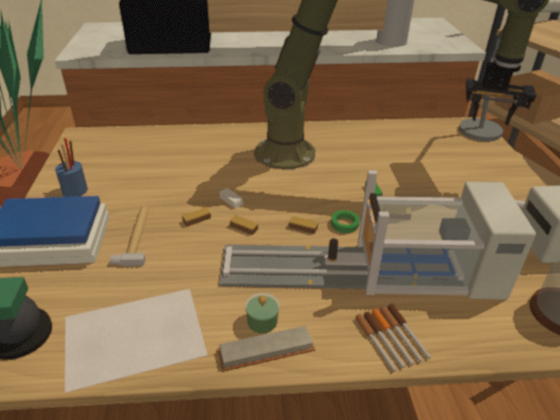

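View pics/top0.png

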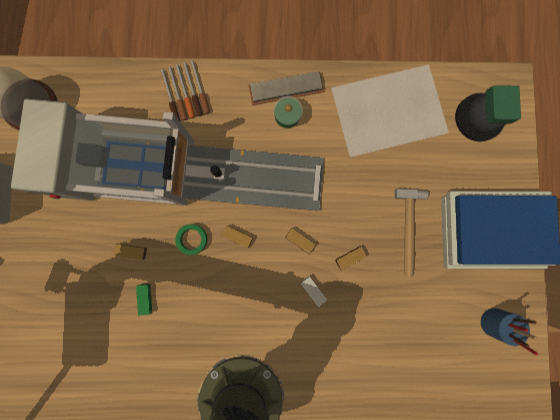

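```bash
python3 - <<'E'
from h import *
a=load('top0')['pixels']
cv2.imwrite('pics/z1.png',cv2.resize(a[85:325,0:240],None,fx=3.3,fy=2.5*1,interpolation=cv2.INTER_CUBIC)[:600,:800])
cv2.imwrite('pics/z1.png',cv2.resize(a[90:280,10:340],(800,460),interpolation=cv2.INTER_CUBIC))
b=load('scene0')['pixels']
cv2.imwrite('pics/z2.png',cv2.resize(b[165:315,160:530],(800,324),interpolation=cv2.INTER_CUBIC))
hsv=cv2.cvtColor(a,cv2.COLOR_BGR2HSV)
for u,v in [(131,252),(239,237),(300,240),(351,258),(314,291),(144,299),(200,290)]: print(u,v,hsv[v-2:v+3,u-2:u+3].reshape(-1,3).mean(0))
W=pts(load('top0'))
for u,v in [(131,252),(239,237),(300,240),(351,258),(168,158),(216,171),(140,160),(314,291),(144,299),(400,300),(300,160),(135,150)]: print(u,v,W[v,u])
E
```

```text
131 252 [ 18.36 151.6   89.2 ]
239 237 [ 18.08 154.88 146.8 ]
300 240 [ 18.04 155.32 145.92]
351 258 [ 18.16 155.68 143.64]
314 291 [ 18.68  49.24 114.96]
144 299 [ 63.28 139.68 112.44]
200 290 [ 16.76 129.44 152.44]
131 252 [0.39224279 0.29746751 0.02598351]
239 237 [0.43314151 0.00813715 0.02344596]
300 240 [ 0.42536397 -0.15843665  0.02275334]
351 258 [ 0.37688056 -0.29722361  0.02668961]
168 158 [0.61266258 0.15817012 0.21237622]
216 171 [0.60226748 0.06365713 0.09778759]
140 160 [0.61610441 0.23591367 0.16773425]
314 291 [ 0.28815118 -0.19596485  0.02406526]
144 299 [0.2677641  0.25905426 0.0249789 ]
400 300 [ 0.26101406 -0.43587729  0.00569725]
300 160 [ 0.64809023 -0.15928216  0.01818418]
135 150 [0.64062347 0.2490981  0.16626287]
```

View pics/z1.png

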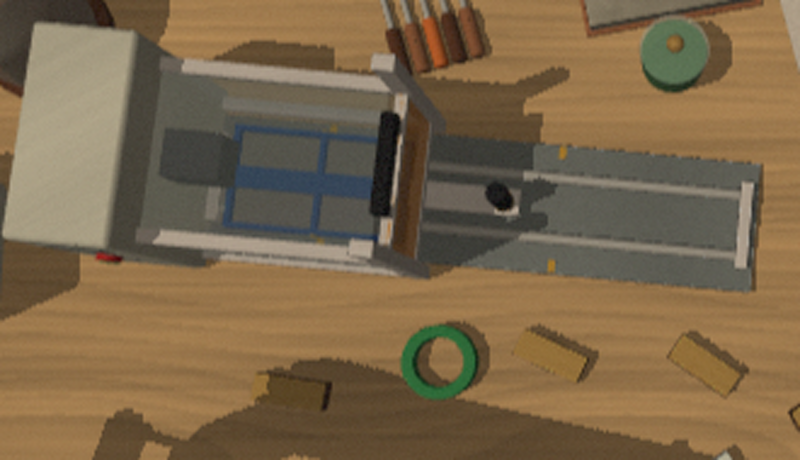

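View pics/z2.png

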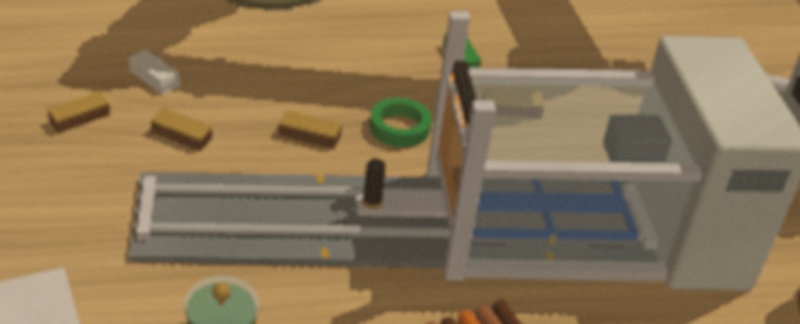

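```bash
cat >> h.py <<'E'
def blanks(im,W=None,lo=(12,110,40),hi=(24,200,255)):
    """brass tops: colour mask, near-vertical height gate from depth, minAreaRect of ray-cast contour"""
    W=pts(im) if W is None else W
    hsv=cv2.cvtColor(im['pixels'],cv2.COLOR_BGR2HSV)
    m=((W[...,2]>0.014)&(W[...,2]<0.075)).astype(np.uint8)&(cv2.inRange(hsv,lo,hi)>0).astype(np.uint8)
    n,l,s,c=cv2.connectedComponentsWithStats(m,connectivity=4)
    out=[]
    for i in range(1,n):
        if s[i,4]<120: continue
        mm=l==i; z=np.median(W[mm][:,2])
        out.append((c[i],s[i,4],z,mm))
    return out
def rect(im,mm,z):
    v,u=np.nonzero(mm); P=np.array([onz(im,a,b,z)[:2] for a,b in zip(u,v)])
    (cx,cy),(w,h),a=cv2.minAreaRect((P*1000).astype(np.float32))
    if w>h: w,h,a=h,w,a-90   # long side along angle a+90
    yaw=np.deg2rad(a+90)
    yaw=(yaw+np.pi/2)%np.pi-np.pi/2
    return np.array([cx,cy])/1000,(w,h),yaw,P.mean(0)
E
python3 - <<'E'
from h import *
im=load('top0');W=pts(im)
print('bench z',np.nanmedian(W[300:320,380:430,2]),np.nanmedian(W[330:350,120:180,2]))
for c,s,z,mm in blanks(im):
    r=rect(im,mm,0.024); print(c.round(0),s,'z%.4f'%z,r[0].round(4),np.round(r[1],1),'yawlong %.1f'%np.rad2deg(r[2]),r[3].round(4))
im2=load('scene0')
print('scene')
for c,s,z,mm in blanks(im2):
    r=rect(im2,mm,0.024); print(c.round(0),s,'z%.4f'%z,r[0].round(4),np.round(r[1],1),'yawlong %.1f'%np.rad2deg(r[2]),r[3].round(4))
E
```

```text
bench z 0.001769743974532958 0.0013568203274360962
[409. 238.] 698 z0.0250 [ 0.4339 -0.4578] [ 24.9 211.9] yawlong -1.6 [ 0.4312 -0.459 ]
[237. 237.] 341 z0.0254 [0.4334 0.0141] [31.4 79.4] yawlong 63.7 [0.4334 0.0142]
[300. 241.] 338 z0.0253 [ 0.4228 -0.1583] [31.6 78.8] yawlong 55.5 [ 0.4227 -0.1584]
[129. 252.] 365 z0.0255 [0.3931 0.3037] [32.2 81.6] yawlong 81.4 [0.3931 0.3043]
[351. 258.] 354 z0.0254 [ 0.376  -0.2974] [32.6 80.2] yawlong -61.6 [ 0.3759 -0.2973]
scene
[387.  84.] 1668 z0.0438 [-0.5504  0.543 ] [163.8 790.2] yawlong -89.7 [-0.55    0.5229]
[165.  89.] 2076 z0.0445 [-0.5524 -0.4866] [159.6 901.9] yawlong 90.0 [-0.5507 -0.4825]
[284. 151.] 745 z0.0338 [ 0.0174 -0.0028] [200.1 201.2] yawlong -7.8 [ 0.0255 -0.0028]
[138. 229.] 409 z0.0245 [ 0.4351 -0.4569] [ 27.1 207.8] yawlong -2.1 [ 0.4393 -0.4576]
[196. 214.] 257 z0.0247 [ 0.3829 -0.2959] [46.2 83.8] yawlong -61.1 [ 0.3824 -0.2962]
[244. 222.] 269 z0.0245 [ 0.4293 -0.157 ] [44.3 87.7] yawlong 55.7 [ 0.4289 -0.1568]
[304. 222.] 266 z0.0246 [0.4398 0.0162] [48.2 81.6] yawlong 67.2 [0.4394 0.0163]
[389. 315.] 135 z0.0183 [0.7979 0.1718] [17.5 59.5] yawlong 17.0 [0.7983 0.1728]
[364. 323.] 140 z0.0182 [0.8173 0.1091] [18.6 60.3] yawlong 16.2 [0.8175 0.1105]
```

```bash
python3 - <<'E'
from h import *
for n in('top0','scene0'):
    im=load(n);W=pts(im);hsv=cv2.cvtColor(im['pixels'],cv2.COLOR_BGR2HSV)
    dark=hsv[...,2]<45
    reg=(W[...,0]>.45)&(W[...,0]<.75)
    for nm,zl,zh,yl,yh in(('bar',.185,.225,.05,.3),('knob',.09,.105,-.3,.13)):
        m=dark&reg&(W[...,2]>zl)&(W[...,2]<zh)&(W[...,1]>yl)&(W[...,1]<yh)
        if m.sum()<5: print(n,nm,m.sum());continue
        P=W[m]; z=np.median(P[:,2]);(c,wh,a)=cv2.minAreaRect((P[:,:2]*1000).astype(np.float32))
        v,u=np.nonzero(m)
        print(n,nm,m.sum(),'z',z.round(4),P[:,2].min(),P[:,2].max(),'mean',P.mean(0).round(4),'rect',np.round(c,1),np.round(wh,1),round(a,1),'px',u.mean(),v.mean())
im=load('top0');W=pts(im);hsv=cv2.cvtColor(im['pixels'],cv2.COLOR_BGR2HSV)
# plate edges: column-wise transitions wood->grey
sat=hsv[...,1]
ys=[];
for u in range(232,318,6):
    col=sat[140:225,u]<90
    idx=np.nonzero(col)[0]+140
    a=onz(im,u,idx.min()-.5,.012);b=onz(im,u,idx.max()+.5,.012);
    print(u,idx.min(),idx.max(),a[:2].round(4),b[:2].round(4),round(np.hypot(*(a-b)[:2]),4))
for v in range(162,208,6):
    row=np.nonzero(sat[v,240:345]<90)[0]+240
    print(v,row.max(),onz(im,row.max()+.5,v,.012)[:2].round(4))
y=cv2.inRange(hsv,(18,150,120),(32,255,255))
n,l,s,c=cv2.connectedComponentsWithStats(y)
for i in range(1,n):
    if s[i,4]>=3 and 130<c[i][1]<215 : print('yellow',c[i],s[i,4],onz(im,*c[i],.012)[:2].round(4))
E
```

```text
top0 bar 329 z 0.2129 0.1983573063466505 0.21736090496266497 mean [0.6142 0.1575 0.2124] rect [615.2 158.4] [16.2 98.8] 84.8 px 168.29483282674772 157.38601823708206
top0 knob 62 z 0.0967 0.09055388762611478 0.10196026695784419 mean [0.6059 0.0674 0.0965] rect [605.4  66.7] [20.7 20.1] 0.7 px 214.6451612903226 169.67741935483872
scene0 bar 0
scene0 knob 2
232 149 202 [0.6806 0.0314] [0.5284 0.0294] 0.1522
238 150 196 [0.6779 0.0146] [0.5452 0.013 ] 0.1327
244 150 203 [ 0.678  -0.0022] [ 0.5258 -0.0038] 0.1522
250 151 203 [ 0.6753 -0.0191] [ 0.5259 -0.0204] 0.1494
256 151 204 [ 0.6754 -0.0359] [ 0.5231 -0.0371] 0.1523
262 152 205 [ 0.6727 -0.0528] [ 0.5204 -0.0538] 0.1523
268 153 205 [ 0.67   -0.0697] [ 0.5205 -0.0704] 0.1495
274 153 206 [ 0.6701 -0.0865] [ 0.5178 -0.0871] 0.1523
280 154 206 [ 0.6674 -0.1034] [ 0.5179 -0.1038] 0.1495
286 154 207 [ 0.6675 -0.1203] [ 0.5152 -0.1205] 0.1524
292 155 207 [ 0.6648 -0.1372] [ 0.5152 -0.1372] 0.1496
298 155 208 [ 0.6649 -0.1542] [ 0.5125 -0.1539] 0.1524
304 156 208 [ 0.6622 -0.1711] [ 0.5126 -0.1706] 0.1496
310 157 209 [ 0.6595 -0.188 ] [ 0.5099 -0.1873] 0.1496
316 157 210 [ 0.6596 -0.205 ] [ 0.5071 -0.2041] 0.1525
162 323 [ 0.6441 -0.2261]
168 322 [ 0.627  -0.2231]
174 322 [ 0.6099 -0.223 ]
180 321 [ 0.5929 -0.22  ]
186 321 [ 0.576  -0.2199]
192 320 [ 0.559 -0.217]
198 320 [ 0.5422 -0.2169]
204 319 [ 0.5253 -0.214 ]
yellow [241.6 152.2] 10 [0.6702 0.0044]
yellow [237.  199.5] 12 [0.5368 0.0157]
```

```bash
cat >> h.py <<'E'
from scipy.spatial.transform import Rotation as Ro
TH=np.deg2rad(5.15); SY=np.array([np.sin(TH),np.cos(TH),0]); SX=np.array([np.cos(TH),-np.sin(TH),0]); O=np.array([.6045,.029,0])
def sl(x,y,z): return O+x*SX+y*SY+np.array([0,0,z])
def plan(g,jaw=None,k=None):
    """grasp point target g, jaw angle (deg, world). prints turn then shift in turned axes"""
    s=ctrl.get_state(); R=Ro.from_rotvec(s['tool_rot']); M=R.as_matrix(); p=s['position']
    cur=np.rad2deg(np.arctan2(M[1,1],M[0,1]))
    print('t%.2f grasp'%s['time'],(p+.164*M[:,2]).round(4),'jaw %.1f'%cur,'zt',M[:,2].round(4),'q7 %.2f q1 %.2f'%(s['joint_positions'][6],s['joint_positions'][0]),'F',s['ft_force'].round(1),'w %.1fmm'%(87*s['grip_width']))
    if jaw is None: jaw=cur
    c=[jaw+180*i for i in range(-3,4)]
    cand=sorted(c,key=lambda a:abs((a-cur)))
    for a in cand[:1] if k is None else [cand[k]]:
        y=np.array([np.cos(np.deg2rad(a)),np.sin(np.deg2rad(a)),0]); z=np.array([0,0,-1.]); T=np.c_[np.cross(y,z),y,z]
        rv=(R.inv()*Ro.from_matrix(T)).as_rotvec()
        tcp=np.asarray(g,float)-.164*z
        print('turn',rv.round(3),'-> then shift cm',(100*T.T@(tcp-p)).round(2),'| TCP r %.3f'%np.hypot(*tcp[:2]))
E
python3 - <<'E'
from h import *
plan([.615,.158,.27],90-5.15)
plan([.615,.158,.205],90-5.15)
E
```

```text
t0.10 grasp [0.2226 0.6102 0.2398] jaw 70.0 zt [-5.0e-04 -1.6e-03 -1.0e+00] q7 -0.06 q1 -1.21 F [ 0.  -0.1 -0.5] w 86.8mm
turn [-0.002 -0.    -0.26 ] -> then shift cm [-43.13 -41.54  -3.02] | TCP r 0.635
t0.10 grasp [0.2226 0.6102 0.2398] jaw 70.0 zt [-5.0e-04 -1.6e-03 -1.0e+00] q7 -0.06 q1 -1.21 F [ 0.  -0.1 -0.5] w 86.8mm
turn [-0.002 -0.    -0.26 ] -> then shift cm [-43.13 -41.54   3.48] | TCP r 0.635
```

Emit:
play_rows:
  targets: "0 0 -3.5 0 0 -0.13 1;0 0 -3.5 0 0 -0.13 1;-3 -3 0 0 0 0 1;-3.6 -3.5 0 0 0 0 1;-3.6 -3.5 0 0 0 0 1;-3.6 -3.5 0 0 0 0 1;-3.6 -3.5 0 0 0 0 1;-3.6 -3.5 0 0 0 0 1;-3.6 -3.5 0 0 0 0 1;-3.6 -3.5 0 0 0 0 1;-3.6 -3.5 0 0 0 0 1;-3.6 -3.5 0 0 0 0 1"
  newtons: 40

```text
time: 1.6
position: [0.5543, 0.2314, 0.4698]
tool_rot: [-0.109, -3.132, 0.014]
ft_force: [0.0, 0.0, -0.2]
grip_width: 0.996
```

```bash
cat > p.sh <<'E'
python3 -c "
from h import *
$1"
E
bash p.sh 'plan([.615,.158,.28],90-5.15)'
```

```text
t1.60 grasp [0.553  0.23   0.3058] jaw 86.0 zt [-0.0078 -0.0089 -0.9999] q7 1.09 q1 -0.63 F [ 0.   0.  -0.2] w 86.7mm
turn [-0.01  -0.007  0.021] -> then shift cm [-6.71 -6.77  2.58] | TCP r 0.635
```

Emit:
play_rows:
  targets: "-2.4 -2.4 0 -0.01 -0.007 0.02 1;-2.3 -2.3 0 0 0 0 1;-1.9 -2 0 0 0 0 1;0 0 0 0 0 0 1"

```text
time: 2.1
position: [0.6182, 0.151, 0.4671]
tool_rot: [-0.156, -3.135, 0.006]
ft_force: [-0.8, -0.3, 0.0]
grip_width: 1.002
```

```bash
bash p.sh 'plan([.615,.158,.205],90-5.15)
im=snap("scene","s1");im=snap("top","t1")
W=pts(im);hsv=cv2.cvtColor(im["pixels"],cv2.COLOR_BGR2HSV)'
```

```text
t2.10 grasp [0.6178 0.1504 0.3031] jaw 84.3 zt [-0.0028 -0.0035 -1.    ] q7 1.25 q1 -0.51 F [-0.8 -0.3  0. ] w 87.2mm
turn [-0.004 -0.002 -0.009] -> then shift cm [0.38 0.67 9.81] | TCP r 0.635
```

View pics/s1.png

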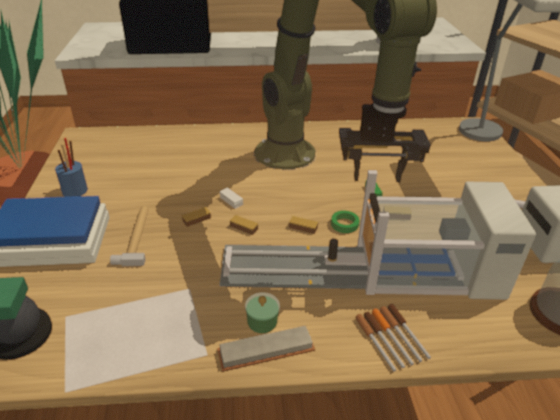

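Emit:
play_rows:
  targets: "0.4 0.7 2 0 0 -0.01 1;0 0 3 0 0 0 1;0 0 3 0 0 0 1;0 0 1.7 0 0 0 1;0 0 0 0 0 0 1"

```text
time: 2.82
position: [0.6098, 0.1701, 0.3686]
tool_rot: [-0.113, -3.136, -0.006]
ft_force: [0.0, 0.0, 0.6]
grip_width: 0.998
```

```bash
bash p.sh 'plan([.615,.158,.203],90-5.15)
im=snap("scene","s2");cv2.imwrite("pics/s2z.png",cv2.resize(im["pixels"][100:320,280:540],(780,660))[:600])'
```

```text
t2.83 grasp [0.6092 0.1707 0.2046] jaw 85.9 zt [-0.0038  0.0039 -1.    ] q7 1.25 q1 -0.53 F [0.  0.  0.6] w 86.9mm
turn [ 0.004 -0.004  0.018] -> then shift cm [-0.63 -1.16  0.16] | TCP r 0.635
```

View pics/s2z.png

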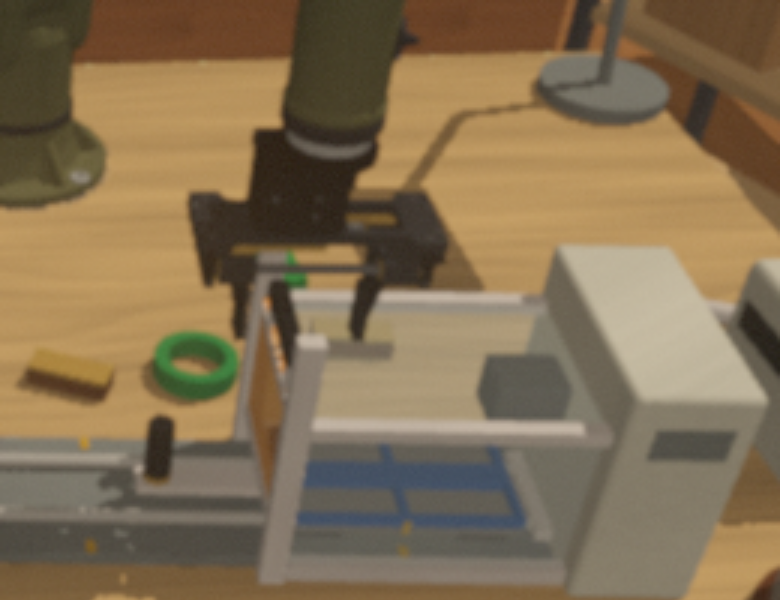

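Emit:
play_rows:
  targets: "-0.6 -1.1 0.1 0 0 0.01 1;0 0 0 0 0 0 1;0 0 0 0 0 0 1"

```text
time: 3.25
position: [0.6166, 0.1577, 0.3719]
tool_rot: [0.131, 3.136, 0.01]
ft_force: [-0.7, -0.4, -0.3]
grip_width: 1.001
```

```bash
bash p.sh 'plan([.615,.158,.203],90-5.15)'
```

```text
t3.25 grasp [0.6171 0.1587 0.2079] jaw 85.2 zt [ 0.0029  0.0061 -1.    ] q7 1.26 q1 -0.51 F [-0.7 -0.4 -0.3] w 87.0mm
turn [0.006 0.002 0.006] -> then shift cm [0.17 0.01 0.49] | TCP r 0.635
```

Emit:
play_rows:
  targets: "0 0 0.5 0 0 0 0;0 0 0 0 0 0 -1;0 0 0 0 0 0 -1;0 0 0 0 0 0 -1;0 0 0 0 0 0 -1;0 0 0 0 0 0 -1"
  newtons: 40

```text
time: 4.0
position: [0.6166, 0.158, 0.367]
tool_rot: [0.131, 3.136, 0.01]
ft_force: [0.2, 0.1, -0.7]
grip_width: 0.403
```

```bash
bash p.sh 'plan([.615,.158,.203],90-5.15)'
```

```text
t4.00 grasp [0.6172 0.1591 0.203 ] jaw 85.2 zt [ 0.0034  0.0065 -1.    ] q7 1.26 q1 -0.51 F [ 0.2  0.1 -0.7] w 35.0mm
turn [0.007 0.003 0.007] -> then shift cm [ 0.16 -0.02  0.  ] | TCP r 0.635
```

Still closing (35 mm); I let it close further.

Emit:
play_rows:
  targets: "0 0 0 0 0 0 -1;0 0 0 0 0 0 -1;0 0 0 0 0 0 -1;0 0 0 0 0 0 -1"

```text
time: 4.5
position: [0.6166, 0.1576, 0.367]
tool_rot: [0.131, 3.136, 0.009]
ft_force: [0.3, -0.2, 0.8]
grip_width: 0.178
```

Emit:
play_rows:
  targets: "0 0 -0.7 0 0 0 -1;0 0 -1.2 0 0 0 -1;0 0 -1.2 0 0 0 -1;0 0 -1.2 0 0 0 -1"

```text
time: 5.0
position: [0.617, 0.158, 0.4057]
tool_rot: [0.131, 3.139, 0.006]
ft_force: [4.1, 1.7, -10.5]
grip_width: 0.18
```

Emit:
play_rows:
  targets: "0 0 -1.2 0 0 0 -1;0 0 -1.2 0 0 0 -1;0 0 -1 0 0 0 -1;0 0 -0.8 0 0 0 -1;0 0 -0.6 0 0 0 -1;0 0 -0.5 0 0 0 -1"

```text
time: 5.75
position: [0.6181, 0.1587, 0.4505]
tool_rot: [-0.131, -3.132, 0.001]
ft_force: [10.1, 2.7, -25.8]
grip_width: 0.177
```

Emit:
play_rows:
  targets: "0 0 -0.4 0 0 0 -1;0 0 -0.4 0 0 0 -1"

```text
time: 6.0
position: [0.6191, 0.1593, 0.4504]
tool_rot: [-0.132, -3.126, 0.007]
ft_force: [8.8, 1.7, -21.6]
grip_width: 0.184
```

```bash
bash p.sh 'plan([.615,.158,.286],90-5.15)'
```

```text
t6.00 grasp [0.617  0.1586 0.2864] jaw 85.2 zt [-0.013  -0.004  -0.9999] q7 1.25 q1 -0.52 F [  8.8   1.7 -21.6] w 16.0mm
turn [-0.005 -0.013  0.006] -> then shift cm [ 0.4  -0.16  0.04] | TCP r 0.635
```

Emit:
play_rows:
  targets: "0 0 0 0 0 0 0.3;0 0 0 0 0 0 0.3;0 0 0 0 0 0 0.3;0 0 0 0 0 0 0.3;0 0 0 0 0 0 0.3;0 0 -1 0 0 0 0.3;0 0 -2 0 0 0 0.3;0 0 -2.5 0 0 0 0.3"

```text
time: 7.0
position: [0.6182, 0.1586, 0.5135]
tool_rot: [-0.132, -3.126, 0.005]
ft_force: [0.7, 1.2, -0.4]
grip_width: 0.647
```

```bash
bash p.sh 'plan([.606,.067,.2],-5.15)
plan([.606,.067,.2],-5.15,1)
im=snap("scene","s3");cv2.imwrite("pics/s3z.png",cv2.resize(im["pixels"][100:320,280:540],(700,592)))'
```

```text
t7.00 grasp [0.6162 0.1582 0.3495] jaw 85.2 zt [-0.0125 -0.0027 -0.9999] q7 1.25 q1 -0.52 F [ 0.7  1.2 -0.4] w 56.3mm
turn [ 0.007 -0.013 -1.565] -> then shift cm [ 9.24  0.4  14.95] | TCP r 0.610
t7.00 grasp [0.6162 0.1582 0.3495] jaw 85.2 zt [-0.0125 -0.0027 -0.9999] q7 1.25 q1 -0.52 F [ 0.7  1.2 -0.4] w 56.3mm
turn [-0.013 -0.007  1.577] -> then shift cm [-9.24 -0.4  14.95] | TCP r 0.610
```

View pics/s3z.png

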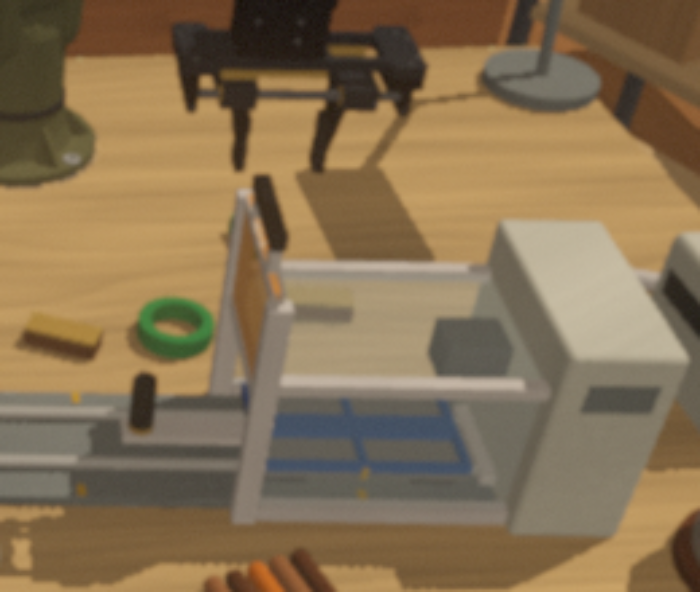

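Emit:
play_rows:
  targets: "0 -2.5 0 0 0 0 1;0 -3 0 0 0 0 1;0 -3 0 0 0 0 1;0 0 0 0 0 -0.17 1;0 0 0 0 0 -0.17 1"

```text
time: 7.68
position: [0.6098, 0.0618, 0.5162]
tool_rot: [0.404, -3.106, 0.006]
ft_force: [0.6, -0.3, -0.8]
grip_width: 0.99
```

```bash
bash p.sh 'plan([.606,.067,.2],-5.15,0)
print(ctrl.get_state()["joint_positions"].round(2))'
```

```text
t7.67 grasp [0.6083 0.061  0.3522] jaw 104.8 zt [-0.0088 -0.005  -0.9999] q7 1.73 q1 -0.39 F [ 0.6 -0.3 -0.8] w 86.1mm
turn [ 0.004 -0.01  -1.222] -> then shift cm [-0.48  0.42 15.22] | TCP r 0.610
[-0.39  0.22  0.3   1.37 -0.06  1.57  1.73]
```

Emit:
play_rows:
  targets: "0 0 0 0 0 0.18 1;0 0 0 0 0 0.18 1;0 0 0 0 0 0.18 1;0 0 0 0 0 0.18 1;0 0 0 0 0 0.18 1;0 0 0 0 0 0.18 1;0 0 0 0 0 0.18 1;0 0 0 0 0 0.18 1;0 0 0 0 0 0.18 1;0 0 0 0 0 0.18 1;0 0 0 0 0 0.12 1"

```text
time: 9.05
position: [0.6043, 0.0341, 0.5077]
tool_rot: [-2.399, -2.021, 0.044]
ft_force: [-0.6, 0.5, -0.0]
grip_width: 1.002
```

```bash
bash p.sh 'plan([.606,.067,.2],-5.15,0)
print(ctrl.get_state()["joint_positions"].round(2))'
```

```text
t9.05 grasp [0.6003 0.0317 0.3437] jaw -9.8 zt [-0.0241 -0.0148 -0.9996] q7 -0.19 q1 -0.53 F [-0.6  0.5 -0. ] w 87.2mm
turn [-0.022  0.018 -0.08 ] -> then shift cm [ 3.29 -0.12 14.37] | TCP r 0.610
[-0.53  0.22  0.52  1.41 -0.09  1.57 -0.19]
```

Emit:
play_rows:
  targets: "1.7 0 3 -0.02 0.018 -0.06 1;1.5 0 3 0 0 0 1;0 0 3 0 0 0 1;0 0 3 0 0 0 1;0 0 0 0 0 0 1;0 0 0 0 0 0 1"

```text
time: 9.8
position: [0.6052, 0.0528, 0.3825]
tool_rot: [-2.353, -2.081, 0.009]
ft_force: [0.9, -0.6, -0.9]
grip_width: 1.0
```

```bash
bash p.sh 'plan([.606,.067,.075],-5.15,0)
im=snap("scene","s4");cv2.imwrite("pics/s4z.png",cv2.resize(im["pixels"][100:320,240:500],(700,592)))
im=snap("top","t4");cv2.imwrite("pics/t4z.png",cv2.resize(im["pixels"][100:280,120:360],(700,525)))'
```

```text
t9.80 grasp [0.6045 0.0522 0.2185] jaw -7.0 zt [-0.0043 -0.0035 -1.    ] q7 -0.16 q1 -0.54 F [ 0.9 -0.6 -0.9] w 87.0mm
turn [-0.004  0.004 -0.032] -> then shift cm [ 1.42 -0.05 14.35] | TCP r 0.610
```

View pics/s4z.png

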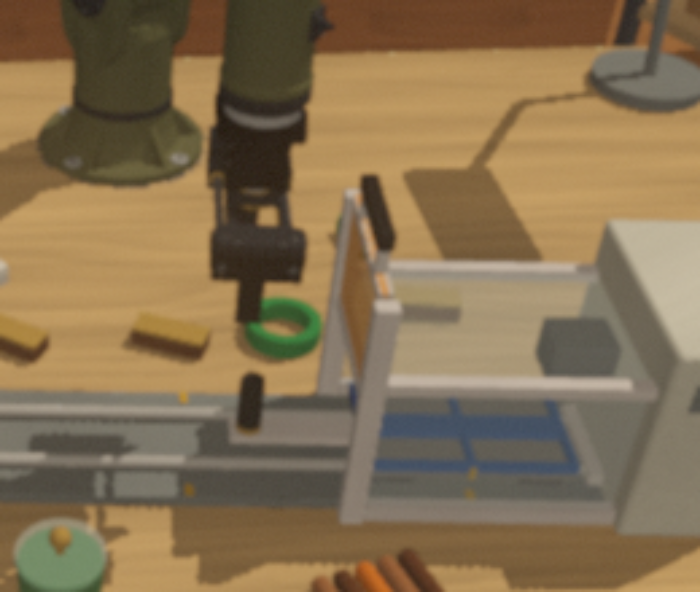

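View pics/t4z.png

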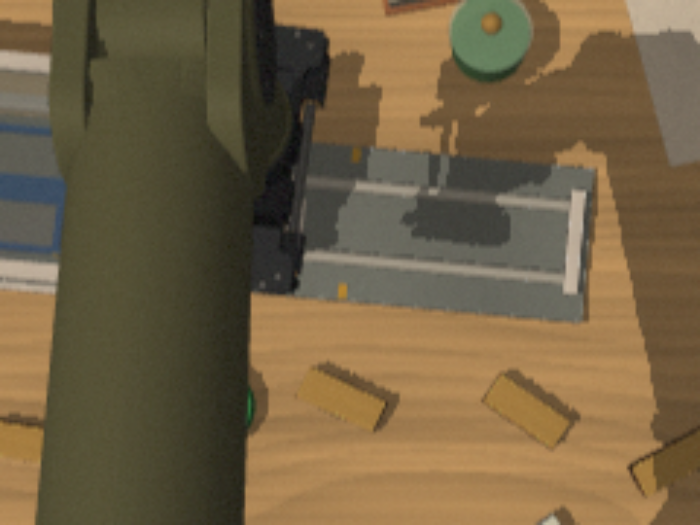

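Emit:
play_rows:
  targets: "1.4 0 3 0 0 -0.03 1;0 0 3 0 0 0 1;0 0 3 0 0 0 1;0 0 2.2 0 0 0 1;0 0 0 0 0 0 1;0 0 0 0 0 0 1"

```text
time: 10.65
position: [0.6108, 0.0669, 0.2772]
tool_rot: [2.314, 2.114, 0.014]
ft_force: [1.0, 0.3, 0.0]
grip_width: 1.0
```

```bash
bash p.sh 'plan([.606,.067,.075],-5.15,0)'
```

```text
t10.65 grasp [0.6128 0.067  0.1132] jaw -5.2 zt [ 1.170e-02  5.000e-04 -9.999e-01] q7 -0.11 q1 -0.53 F [1.  0.3 0. ] w 87.0mm
turn [ 0.012 -0.002 -0.   ] -> then shift cm [-0.04 -0.48  3.82] | TCP r 0.610
```

Emit:
play_rows:
  targets: "0 -0.5 2 0.012 0 0 1;0 0 2 0 0 0 1;0 0 0 0 0 0 -0.2;0 0 0 0 0 0 -1;0 0 0 0 0 0 -1;0 0 0 0 0 0 -1"

```text
time: 11.4
position: [0.6068, 0.0676, 0.2369]
tool_rot: [-2.319, -2.119, -0.006]
ft_force: [0.7, 0.5, -0.4]
grip_width: 0.631
```

```bash
bash p.sh 'plan([.606,.067,.075],-5.15,0)'
```

```text
t11.40 grasp [0.6072 0.068  0.0729] jaw -5.1 zt [ 0.0027  0.0027 -1.    ] q7 -0.09 q1 -0.52 F [ 0.7  0.5 -0.4] w 54.9mm
turn [ 0.002 -0.003  0.   ] -> then shift cm [-0.06 -0.07 -0.21] | TCP r 0.610
```

Emit:
play_rows:
  targets: "0 0 0 0 0 0 -1;0 0 0 0 0 0 -1;0 0 0 0 0 0 -1;0 0 0 0 0 0 -1;0 0 0 0 0 0 -1;0 0 0 0 0 0 -1"
  newtons: 40

```text
time: 12.15
position: [0.6073, 0.0676, 0.2377]
tool_rot: [2.318, 2.119, 0.009]
ft_force: [1.4, 0.1, -0.0]
grip_width: 0.264
```

```bash
bash p.sh 'plan(sl(0,-225,0)*0+np.array([.606,.067,.073])-.264*SY,-5.15,0)'
```

```text
t12.15 grasp [0.6081 0.0681 0.0737] jaw -5.2 zt [ 0.0046  0.003  -1.    ] q7 -0.09 q1 -0.52 F [ 1.4  0.1 -0. ] w 23.0mm
turn [ 0.004 -0.003 -0.   ] -> then shift cm [-26.47  -0.12   0.07] | TCP r 0.614
```

Emit:
play_rows:
  targets: "-1 0 0 0 0 0 -1;-1.5 0 0 0 0 0 -1;-1.5 0 0 0 0 0 -1;-1.5 0 0 0 0 0 -1"

```text
time: 12.65
position: [0.6029, 0.0186, 0.2376]
tool_rot: [-2.307, -2.124, -0.022]
ft_force: [-0.4, 3.1, 1.0]
grip_width: 0.269
```

```bash
bash p.sh 'plan(np.array([.607,.067,.074])-.264*SY,-5.15,0)'
```

```text
t12.65 grasp [0.6039 0.0208 0.0736] jaw -4.7 zt [ 0.0066  0.0134 -0.9999] q7 0.01 q1 -0.46 F [-0.4  3.1  1. ] w 23.4mm
turn [ 0.005 -0.014  0.007] -> then shift cm [-2.155e+01 -2.000e-02 -4.000e-02] | TCP r 0.615
```

Emit:
play_rows:
  targets: "-2 0 0 0 -0.012 0.006 -1;-2 0 0 0 0 0 -1;-2 0 0 0 0 0 -1;-2 0 0 0 0 0 -1;-2 0 0 0 -0.01 0 -1;-2 0 0 0 0 0 -1"

```text
time: 13.4
position: [0.5912, -0.1108, 0.2377]
tool_rot: [2.313, 2.109, -0.002]
ft_force: [3.6, 1.8, -1.9]
grip_width: 0.264
```

```bash
bash p.sh 'plan(np.array([.607,.067,.074])-.264*SY,-5.15,0)'
```

```text
t13.40 grasp [ 0.5923 -0.1123  0.0737] jaw -5.3 zt [ 0.0067 -0.0094 -0.9999] q7 0.21 q1 -0.29 F [ 3.6  1.8 -1.9] w 23.0mm
turn [ 0.008  0.009 -0.003] -> then shift cm [-8.55 -0.02 -0.03] | TCP r 0.615
```

Emit:
play_rows:
  targets: "-2 0 0 0.008 0.008 0 -1;-2 0 0 0 0 0 -1;-1.7 0 0 0 0 0 -1;-1.2 0 0 0 0 0 -1;-0.8 0 0 0 0 0 -1;0 0 0 0 0 0 -1"

```text
time: 14.15
position: [0.5846, -0.1927, 0.2377]
tool_rot: [2.321, 2.113, 0.006]
ft_force: [2.4, -7.1, -2.5]
grip_width: 0.27
```

```bash
bash p.sh 'plan(np.array([.607,.067,.074])-.264*SY,-5.15,0)'
```

```text
t14.15 grasp [ 0.5853 -0.1926  0.0737] jaw -5.4 zt [ 4.4e-03  7.0e-04 -1.0e+00] q7 0.37 q1 -0.16 F [ 2.4 -7.1 -2.5] w 23.5mm
turn [ 0.004 -0.001 -0.004] -> then shift cm [-0.33 -0.1  -0.03] | TCP r 0.615
```

Emit:
play_rows:
  targets: "-0.4 -0.1 0 0 0 0 -1;0 0 0 0 0 0 -1;0 0 0 0 0 0 -1"

```text
time: 14.52
position: [0.5838, -0.197, 0.2377]
tool_rot: [2.319, 2.112, 0.007]
ft_force: [3.5, 0.2, -1.6]
grip_width: 0.266
```

```bash
bash p.sh 'plan(np.array([.607,.067,.074])-.264*SY,-5.15,0)'
```

```text
t14.53 grasp [ 0.5849 -0.1971  0.0737] jaw -5.3 zt [ 6.5e-03 -2.0e-04 -1.0e+00] q7 0.38 q1 -0.16 F [ 3.5  0.2 -1.6] w 23.1mm
turn [ 0.007 -0.    -0.003] -> then shift cm [ 0.1  -0.06 -0.03] | TCP r 0.615
```

Emit:
play_rows:
  targets: "0 0 0 0 0 0 0.2;0 0 0 0 0 0 0.2;0 0 0 0 0 0 0.2;0 0 0 0 0 0 0.2;0 0 -2 0 0 0 0.3;0 0 -3 0 0 0 1;0 0 -4 0 0 0 1;0 0 -4 0 0 0 1;-4 0 -2 0 0 0 1;-5 0 0 0 0 0 1;-5 0 0 0 0 0 1;-3 0 0 0 0 0 1"

```text
time: 16.02
position: [0.5669, -0.3679, 0.4043]
tool_rot: [2.308, 2.117, 0.012]
ft_force: [0.0, 0.8, 0.2]
grip_width: 0.998
```

```bash
bash p.sh 'plan([.376,-.297,.1],28)
plan([.376,-.297,.1],28,1)
im=snap("scene","s5")
im=snap("top","t5")
for c,s,z,mm in blanks(im):
    r=rect(im,mm,0.024); print(c.round(0),s,"z%.4f"%z,r[0].round(4),np.round(r[1],1),"yawlong %.1f"%np.rad2deg(r[2]),r[3].round(4))'
```

```text
t16.02 grasp [ 0.5689 -0.3682  0.2403] jaw -4.9 zt [ 0.0121 -0.0016 -0.9999] q7 0.63 q1 0.07 F [0.  0.8 0.2] w 86.8mm
turn [ 0.012  0.004 -0.575] -> then shift cm [ 15.23 -13.53  14.03] | TCP r 0.479
t16.02 grasp [ 0.5689 -0.3682  0.2403] jaw -4.9 zt [ 0.0121 -0.0016 -0.9999] q7 0.63 q1 0.07 F [0.  0.8 0.2] w 86.8mm
turn [ 0.005 -0.015  2.567] -> then shift cm [-15.23  13.53  14.03] | TCP r 0.479
[237. 237.] 344 z0.0257 [0.4334 0.0141] [31.4 79.4] yawlong 63.7 [0.4333 0.0142]
[300. 241.] 339 z0.0254 [ 0.4228 -0.1581] [31.8 79.2] yawlong 55.3 [ 0.4227 -0.1581]
[129. 252.] 366 z0.0254 [0.3932 0.3042] [32.2 80.6] yawlong 81.4 [0.3933 0.3044]
[348. 259.] 272 z0.0257 [ 0.376  -0.2969] [32.4 79.9] yawlong -61.4 [ 0.3752 -0.2899]
```

View pics/s5.png

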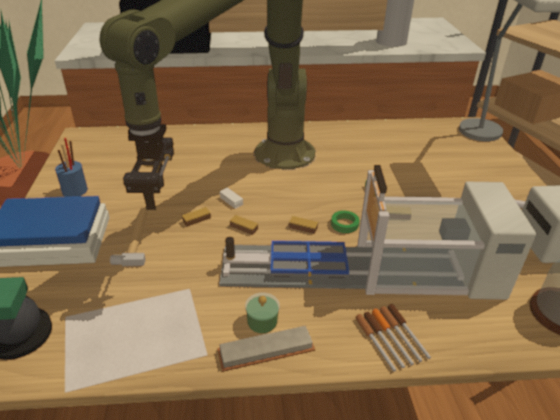

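View pics/t5.png

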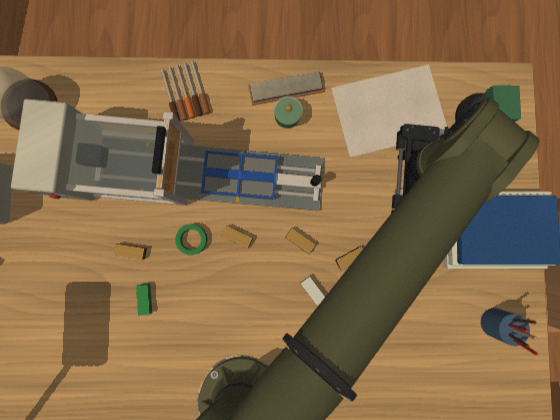

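```bash
cat > tray.py <<'E'
from h import *
def tray(tag,verbose=True):
    im=load(tag);W=pts(im);hsv=cv2.cvtColor(im['pixels'],cv2.COLOR_BGR2HSV)
    m=(cv2.inRange(hsv,(100,120,30),(130,255,255))>0)&(W[...,0]>.45)&(W[...,0]<.75)&(abs(W[...,1])<.2)
    z=np.median(W[m][:,2])
    r=rect(im,m,.044); print(tag,'blue',m.sum(),'z',z.round(4),r[0].round(4),np.round(r[1],1),np.rad2deg(r[2]).round(2))
    mm=m.astype(np.uint8); cs,hi=cv2.findContours(mm,cv2.RETR_CCOMP,cv2.CHAIN_APPROX_NONE)
    for c,h in zip(cs,hi[0]):
        if h[3]>=0 and cv2.contourArea(c)>80:
            P=np.array([onz(im,*p[0],.044)[:2] for p in c]); q=cv2.minAreaRect((P*1000).astype(np.float32))
            M=np.zeros_like(mm); cv2.drawContours(M,[c],-1,1,-1); M&=1-mm
            print('  hole',np.round(q[0],1),np.round(q[1],1),round(q[2],1),'floor z',np.median(W[M>0][:,2]).round(4))
tray('t5');tray('s5')
print('expected (text) pockets:')
for x in(-.032,.032):
    for y in(-.068,.028): print(x,y,sl(x,y,.034).round(4))
im=load('t5');W=pts(im);d=cv2.cvtColor(im['pixels'],cv2.COLOR_BGR2HSV)[...,2]<45
m=d&(W[...,2]>.09)&(W[...,2]<.105)&(W[...,1]<-.1)&(W[...,1]>-.25)&(W[...,0]>.5)
print('knob',W[m].mean(0),m.sum())
E
python3 tray.py
```

```text
t5 blue 1119 z 0.0457 [0.6026 0.0078] [116.  198.1] 85.25
  hole [566.  -37.6] [95.2 46.1] 85.1 floor z nan
  hole [574.9  58.2] [94.9 46.9] 85.9 floor z nan
  hole [629.8 -44.3] [97.9 45.8] 84.6 floor z nan
  hole [637.8  52.7] [94.9 46.5] 85.4 floor z nan
s5 blue 566 z 0.0445 [0.6069 0.0076] [115.  193.2] 84.52
expected (text) pockets:
-0.032 -0.068 [ 0.5665 -0.0359  0.034 ]
-0.032 0.028 [0.5751 0.0598 0.034 ]
0.032 -0.068 [ 0.6303 -0.0416  0.034 ]
0.032 0.028 [0.6389 0.054  0.034 ]
knob [ 0.58271278 -0.19504159  0.09739764] 59
```

Emit:
play_rows:
  targets: "0 0 0 0.01 0 -0.15 1;0 0 0 0 0 -0.15 1;0 0 0 0 0 -0.15 1;0 0 0 0 0 -0.13 1;2.5 -2.2 0 0 0 0 1;3 -2.8 1 0 0 0 1;3 -2.8 2 0 0 0 1;3 -2.8 2 0 0 0 1;2.5 -2.2 2 0 0 0 1;0 0 0 0 0 0 1"

```text
time: 17.38
position: [0.3834, -0.301, 0.3411]
tool_rot: [1.571, 2.707, 0.007]
ft_force: [1.1, 0.1, 0.2]
grip_width: 1.0
```

```bash
bash p.sh 'plan([.376,-.297,.12],28.5)'
```

```text
t17.38 grasp [ 0.3854 -0.3013  0.1771] jaw 29.8 zt [ 0.0122 -0.002  -0.9999] q7 1.14 q1 0.05 F [1.1 0.1 0.2] w 87.0mm
turn [0.01  0.008 0.022] -> then shift cm [ 0.71 -0.46  5.71] | TCP r 0.479
```

Emit:
play_rows:
  targets: "0.7 -0.45 2 0.01 0.008 0.02 1;0 0 3 0 0 0 1;0 0 3 0 0 0 1;0 0 0 0 0 0 1;0 0 0 0 0 0 1"

```text
time: 18.0
position: [0.3826, -0.2969, 0.2673]
tool_rot: [1.59, 2.693, 0.004]
ft_force: [-0.4, 0.6, -0.1]
grip_width: 1.003
```

```bash
bash p.sh 'plan([.376,-.297,.031],28.5)'
```

```text
t18.00 grasp [ 0.3848 -0.2977  0.1034] jaw 28.9 zt [ 0.0134 -0.0049 -0.9999] q7 1.16 q1 0.06 F [-0.4  0.6 -0.1] w 87.3mm
turn [0.009 0.011 0.007] -> then shift cm [ 0.31 -0.59  7.23] | TCP r 0.479
```

Emit:
play_rows:
  targets: "0.3 -0.6 2 0.01 0.01 0.007 1;0 0 2.5 0 0 0 1;0 0 2 0 0 0 1;0 0 0 0 0 0 1;0 0 0 0 0 0 1"

```text
time: 18.62
position: [0.3768, -0.2984, 0.2023]
tool_rot: [1.606, 2.695, -0.001]
ft_force: [0.3, 0.2, 0.5]
grip_width: 1.0
```

```bash
bash p.sh 'plan([.376,-.297,.031],28.5)'
```

```text
t18.62 grasp [ 0.3773 -0.2988  0.0383] jaw 28.4 zt [ 0.0032 -0.0026 -1.    ] q7 1.22 q1 0.09 F [0.3 0.2 0.5] w 87.0mm
turn [ 0.002  0.004 -0.001] -> then shift cm [ 0.16 -0.    0.73] | TCP r 0.479
```

Emit:
play_rows:
  targets: "0.1 0 0.75 0 0 0 0.5;0 0 0 0 0 0 -1;0 0 0 0 0 0 -1;0 0 0 0 0 0 -1;0 0 0 0 0 0 -1;0 0 0 0 0 0 -1;0 0 0 0 0 0 -1;0 0 0 0 0 0 -1;0 0 0 0 0 0 -1"
  newtons: 30

```text
time: 19.75
position: [0.377, -0.298, 0.1962]
tool_rot: [1.604, 2.692, 0.0]
ft_force: [0.4, 0.5, -0.4]
grip_width: 0.362
```

```bash
bash p.sh 'plan([.63,-.0427,.12],-5.1)'
```

```text
t19.75 grasp [ 0.3781 -0.2987  0.0322] jaw 28.4 zt [ 0.0067 -0.0039 -1.    ] q7 1.23 q1 0.09 F [ 0.4  0.5 -0.4] w 31.5mm
turn [0.006 0.005 0.585] -> then shift cm [27.68 22.93 -8.78] | TCP r 0.631
```

Emit:
play_rows:
  targets: "0 0 -2 0 0 0 -1;0 0 -3 0 0 0 -1;0 0 -3.5 0 0 0 -1;0 0 -3.5 0.006 0.005 0.12 -1;0 0 0 0 0 0.15 -1;0 0 0 0 0 0.15 -1;0 0 0 0 0 0.15 -1;2 2 0 0 0 0 -1;3 2.5 0 0 0 0 -1;3 2.5 0 0 0 0 -1;3.5 3 0 0 0 0 -1;3.5 3 0 0 0 0 -1;3.5 3 0 0 0 0 -1;3.5 3 0 0 0 0 -1;0 0 0 0 0 0 -1"

```text
time: 21.62
position: [0.5894, -0.0888, 0.3125]
tool_rot: [-2.319, -2.104, 0.008]
ft_force: [-0.6, 0.0, -2.8]
grip_width: 0.363
```

```bash
bash p.sh 'plan([.63,-.0427,.10],-5.1)
snap("scene","s6")'
```

```text
t21.62 grasp [ 0.5877 -0.0882  0.1486] jaw -5.6 zt [-0.0104  0.0038 -0.9999] q7 0.10 q1 -0.21 F [-0.6  0.  -2.8] w 31.6mm
turn [-0.011 -0.003 -0.008] -> then shift cm [4.95 3.63 4.85] | TCP r 0.631
```

View pics/s6.png

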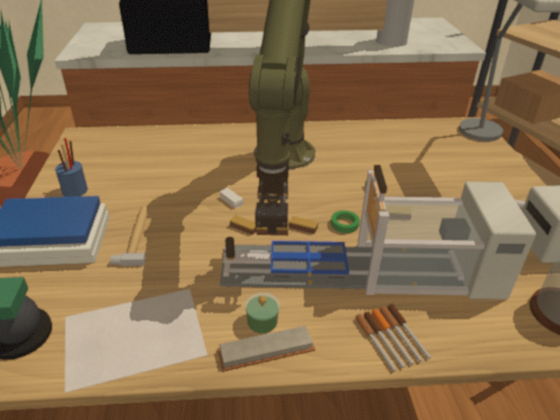

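Emit:
play_rows:
  targets: "2.5 1.8 0 -0.01 -0.003 -0.008 -1;2.4 1.8 0 0 0 0 -1;0 0 2 0 0 0 -1;0 0 2 0 0 0 -1;0 0 0 0 0 0 -1;0 0 0 0 0 0 -1"

```text
time: 22.42
position: [0.6243, -0.0545, 0.2681]
tool_rot: [-2.332, -2.102, 0.018]
ft_force: [-0.4, 0.8, -1.2]
grip_width: 0.366
```

```bash
bash p.sh 'plan([.63,-.0427,.067],-5.1)
im=snap("scene","s7");cv2.imwrite("pics/s7z.png",cv2.resize(im["pixels"][130:310,200:400],(660,594),interpolation=cv2.INTER_CUBIC))'
```

```text
t22.43 grasp [ 0.6227 -0.0556  0.1041] jaw -5.9 zt [-0.0099 -0.0066 -0.9999] q7 0.04 q1 -0.24 F [-0.4  0.8 -1.2] w 31.9mm
turn [-0.009  0.008 -0.014] -> then shift cm [1.22 0.46 3.71] | TCP r 0.631
```

View pics/s7z.png

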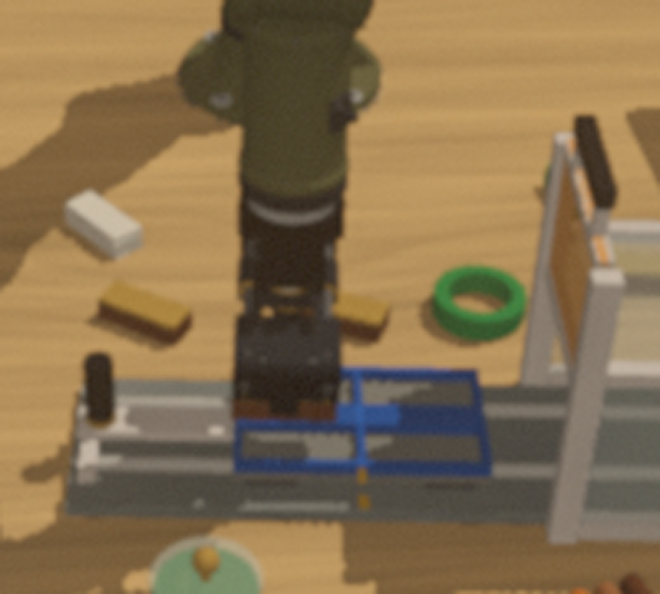

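Emit:
play_rows:
  targets: "1 0.45 0 -0.009 0.008 -0.012 -1;0 0 1 0 0 0 -1;0 0 0 0 0 0 -1;0 0 0 0 0 0 -1"

```text
time: 22.98
position: [0.6304, -0.0445, 0.2588]
tool_rot: [2.319, 2.118, 0.004]
ft_force: [0.2, -1.3, -2.1]
grip_width: 0.367
```

```bash
bash p.sh 'plan([.63,-.0427,.067],-5.1)'
```

```text
t22.98 grasp [ 0.6309 -0.0443  0.0948] jaw -5.2 zt [ 0.0027  0.0013 -1.    ] q7 0.05 q1 -0.24 F [ 0.2 -1.3 -2.1] w 31.9mm
turn [ 0.003 -0.002 -0.002] -> then shift cm [ 0.17 -0.06  2.78] | TCP r 0.631
```

Emit:
play_rows:
  targets: "0 0 1 0 0 0 -1;0 0 1 0 0 0 -1;0 0 0.5 0 0 0 -1;0 0 0 0 0 0 -1"

```text
time: 23.48
position: [0.6302, -0.0447, 0.2314]
tool_rot: [2.32, 2.118, 0.003]
ft_force: [-0.2, 0.1, -2.3]
grip_width: 0.362
```

```bash
bash p.sh 'plan([.63,-.0427,.067],-5.1)'
```

```text
t23.48 grasp [ 0.6304 -0.0445  0.0674] jaw -5.2 zt [ 0.0015  0.001  -1.    ] q7 0.06 q1 -0.24 F [-0.2  0.1 -2.3] w 31.5mm
turn [ 0.001 -0.001 -0.002] -> then shift cm [ 0.2  -0.03  0.04] | TCP r 0.631
```

Emit:
play_rows:
  targets: "0 0 0 0 0 0 0.1;0 0 0 0 0 0 0.1;0 0 0 0 0 0 0.1;0 0 0 0 0 0 0.1;0 0 -1.5 0 0 0 0.1;0 0 -3 0 0 0 0.1;0 0 -4 0 0 0 1;0 -2 -4 0 0 0 1;0 -5 0 0 0 0 1;0 -5 0 0 0 0 1;0 -2 0 0 0 0 1"

```text
time: 24.85
position: [0.4889, -0.0328, 0.3689]
tool_rot: [2.315, 2.11, 0.018]
ft_force: [0.1, -0.2, 0.1]
grip_width: 0.976
```

```bash
bash p.sh 'plan([.4228,-.1582,.12],55.4-90)
plan([.4228,-.1582,.12],55.4-90,1)
im=snap("scene","s8");cv2.imwrite("pics/s8z.png",cv2.resize(im["pixels"][130:310,200:400],(660,594),interpolation=cv2.INTER_CUBIC))
im=snap("top","t8")
for c,s,z,mm in blanks(im):
    r=rect(im,mm,z-.0015); print(c.round(0),s,"z%.4f"%z,r[0].round(4),np.round(r[1],1),"yawlong %.1f"%np.rad2deg(r[2]),r[3].round(4))'
```

```text
t24.85 grasp [ 0.4913 -0.0327  0.205 ] jaw -5.3 zt [ 0.0144  0.0011 -0.9999] q7 -0.08 q1 -0.33 F [ 0.1 -0.2  0.1] w 84.9mm
turn [ 0.013 -0.006  0.511] -> then shift cm [-14.07   1.67   8.49] | TCP r 0.451
t24.85 grasp [ 0.4913 -0.0327  0.205 ] jaw -5.3 zt [ 0.0144  0.0011 -0.9999] q7 -0.08 q1 -0.33 F [ 0.1 -0.2  0.1] w 84.9mm
turn [ 0.008  0.018 -2.63 ] -> then shift cm [14.07 -1.67  8.49] | TCP r 0.451
[259. 162.] 234 z0.0594 [ 0.6307 -0.0433] [32.4 79.3] yawlong 83.2 [ 0.635  -0.0449]
[409. 238.] 699 z0.0249 [ 0.4339 -0.458 ] [ 25. 212.] yawlong -1.6 [ 0.4309 -0.4593]
[300. 241.] 339 z0.0255 [ 0.4228 -0.1581] [31.8 79.2] yawlong 55.3 [ 0.4227 -0.1582]
[129. 252.] 367 z0.0254 [0.3931 0.3038] [32.2 81.6] yawlong 81.4 [0.3932 0.3042]
```

View pics/s8z.png

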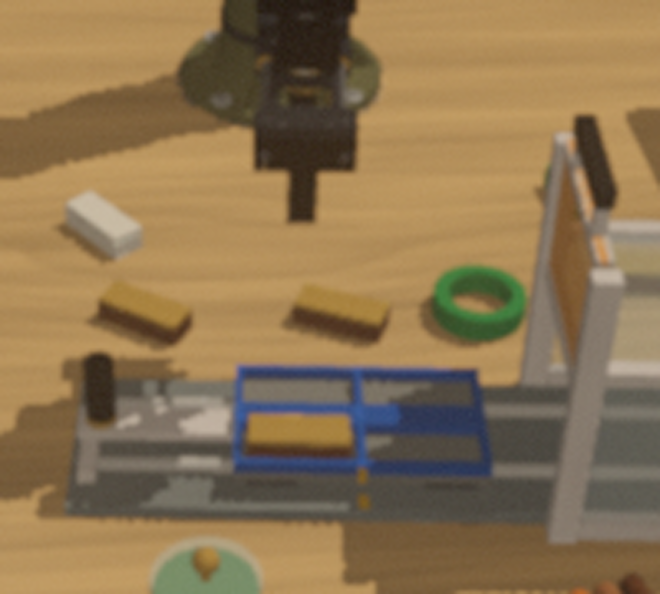

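Emit:
play_rows:
  targets: "0 0 0 0.013 -0.006 0.15 1;0 0 0 0 0 0.15 1;0 0 0 0 0 0.15 1;-2 0.3 1 0 0 0.04 1;-3.2 0.4 2 0 0 0 1;-3.5 0.4 2 0 0 0 1;-3.5 0.4 2 0 0 0 1;-2 0.2 1 0 0 0 1;0 0 0 0 0 0 1;0 0 0 0 0 0 1"

```text
time: 26.2
position: [0.4248, -0.172, 0.289]
tool_rot: [2.768, 1.468, 0.007]
ft_force: [0.5, -0.4, 0.6]
grip_width: 1.003
```

```bash
bash p.sh 'plan([.4228,-.1582,.06],55.4-90)'
```

```text
t26.20 grasp [ 0.4262 -0.1729  0.1251] jaw -34.1 zt [ 0.0081 -0.0055 -1.    ] q7 -0.27 q1 -0.17 F [ 0.5 -0.4  0.6] w 87.2mm
turn [ 0.01  -0.     0.009] -> then shift cm [ 1.02 -0.95  6.5 ] | TCP r 0.451
```

Emit:
play_rows:
  targets: "1 -0.95 1 0.01 0 0.009 1;0 0 2.5 0 0 0 1;0 0 2.5 0 0 0 1;0 0 0 0 0 0 1;0 0 0 0 0 0 1"

```text
time: 26.82
position: [0.4251, -0.1513, 0.2281]
tool_rot: [-2.774, -1.472, -0.004]
ft_force: [0.9, -0.2, 0.2]
grip_width: 0.999
```

```bash
bash p.sh 'plan([.4228,-.1582,.031],55.4-90)'
```

```text
t26.82 grasp [ 0.4254 -0.1509  0.0641] jaw -34.1 zt [ 0.0017  0.0026 -1.    ] q7 -0.27 q1 -0.18 F [ 0.9 -0.2  0.2] w 86.9mm
turn [-0.    -0.003  0.009] -> then shift cm [-0.7   0.2   3.31] | TCP r 0.451
```

Emit:
play_rows:
  targets: "-0.6 0.15 1 0 0 0.008 1;0 0 2 0 0 0 1;0 0 0 0 0 0 1;0 0 0 0 0 0 0.5"

```text
time: 27.32
position: [0.4243, -0.1579, 0.1994]
tool_rot: [2.78, 1.46, 0.011]
ft_force: [-0.1, 0.7, 0.0]
grip_width: 0.954
```

```bash
bash p.sh 'plan([.4228,-.1582,.031],55.4-90)'
```

```text
t27.32 grasp [ 0.4254 -0.1576  0.0354] jaw -34.6 zt [ 0.0068  0.002  -1.    ] q7 -0.23 q1 -0.17 F [-0.1  0.7  0. ] w 83.0mm
turn [ 0.004 -0.006 -0.   ] -> then shift cm [-0.1  -0.11  0.44] | TCP r 0.451
```

Emit:
play_rows:
  targets: "-0.1 -0.1 0.45 0.004 -0.006 0 -0.5;0 0 0 0 0 0 -1;0 0 0 0 0 0 -1;0 0 0 0 0 0 -1;0 0 0 0 0 0 -1;0 0 0 0 0 0 -1;0 0 0 0 0 0 -1;0 0 0 0 0 0 -1"
  newtons: 30

```text
time: 28.32
position: [0.4236, -0.1586, 0.1962]
tool_rot: [2.78, 1.459, 0.003]
ft_force: [1.2, 0.3, 0.2]
grip_width: 0.363
```

```bash
bash p.sh 'plan([.5663,-.0369,.12],-5.1)'
```

```text
t28.32 grasp [ 0.424  -0.1587  0.0322] jaw -34.6 zt [ 0.0028 -0.0011 -1.    ] q7 -0.23 q1 -0.17 F [1.2 0.3 0.2] w 31.6mm
turn [ 0.003  0.    -0.515] -> then shift cm [13.39 13.14 -8.78] | TCP r 0.568
```

Emit:
play_rows:
  targets: "0 0 -2 0 0 0 -1;0 0 -3 0 0 0 -1;0 0 -3.5 0 0 0 -1;0 0 -1 0 0 -0.15 -1;0 0 0 0 0 -0.15 -1;0 0 0 0 0 -0.15 -1;0 0 0 0 0 -0.05 -1;2 2 0 0 0 0 -1;3 3 0 0 0 0 -1;3 3 0 0 0 0 -1;2.5 2.5 0 0 0 0 -1;0 0 0 0 0 0 -1;0 0 0 0 0 0 -1"

```text
time: 29.95
position: [0.5405, -0.0543, 0.2886]
tool_rot: [-2.312, -2.118, 0.004]
ft_force: [-0.0, -1.1, -1.7]
grip_width: 0.366
```

```bash
bash p.sh 'plan([.5663,-.0369,.095],-5.1)'
```

```text
t29.95 grasp [ 0.5395 -0.0539  0.1246] jaw -5.0 zt [-0.0062  0.0029 -1.    ] q7 0.04 q1 -0.31 F [-0.  -1.1 -1.7] w 31.9mm
turn [-0.006 -0.002  0.002] -> then shift cm [1.97 2.41 2.96] | TCP r 0.568
```

Emit:
play_rows:
  targets: "1.8 2.3 0 -0.006 -0.002 0 -1;0 0 1.5 0 0 0 -1;0 0 1 0 0 0 -1;0 0 0 0 0 0 -1;0 0 0 0 0 0 -1"

```text
time: 30.58
position: [0.5629, -0.0409, 0.2615]
tool_rot: [-2.321, -2.114, 0.004]
ft_force: [0.9, 0.2, -1.6]
grip_width: 0.364
```

```bash
bash p.sh 'plan([.5663,-.0369,.067],-5.1)'
```

```text
t30.57 grasp [ 0.5624 -0.0409  0.0975] jaw -5.3 zt [-3.6e-03  3.0e-04 -1.0e+00] q7 0.03 q1 -0.31 F [ 0.9  0.2 -1.6] w 31.7mm
turn [-0.004  0.    -0.004] -> then shift cm [0.43 0.3  3.05] | TCP r 0.568
```

Emit:
play_rows:
  targets: "0.4 0.3 0.5 -0.004 0 -0.004 -1;0 0 0 0 0 0 -1;0 0 1 0 0 0 -1;0 0 0 0 0 0 -1"

```text
time: 31.08
position: [0.5665, -0.0372, 0.2463]
tool_rot: [2.318, 2.119, 0.003]
ft_force: [-0.6, -0.0, -2.4]
grip_width: 0.361
```

```bash
bash p.sh 'plan([.5663,-.0369,.067],-5.1)'
```

```text
t31.07 grasp [ 0.5668 -0.0371  0.0823] jaw -5.1 zt [ 2.e-03  3.e-04 -1.e+00] q7 0.03 q1 -0.31 F [-0.6 -0.  -2.4] w 31.4mm
turn [ 0.002 -0.    -0.   ] -> then shift cm [ 0.03 -0.02  1.53] | TCP r 0.568
```

Emit:
play_rows:
  targets: "0 0 0.8 0 0 0 -1;0 0 0.6 0 0 0 -1;0 0 0 0 0 0 -1;0 0 0 0 0 0 -1"

```text
time: 31.58
position: [0.5665, -0.0373, 0.231]
tool_rot: [2.318, 2.119, 0.002]
ft_force: [-0.4, 0.3, -1.6]
grip_width: 0.365
```

```bash
bash p.sh 'plan([.5663,-.0369,.067],-5.1)'
```

```text
t31.57 grasp [ 0.5668 -0.0373  0.067 ] jaw -5.1 zt [ 1.5e-03  1.0e-04 -1.0e+00] q7 0.04 q1 -0.31 F [-0.4  0.3 -1.6] w 31.8mm
turn [ 0.002 -0.    -0.001] -> then shift cm [ 0.04 -0.02  0.  ] | TCP r 0.568
```

Emit:
play_rows:
  targets: "0 0 0 0 0 0 0.1;0 0 0 0 0 0 0.1;0 0 0 0 0 0 0.1;0 0 0 0 0 0 0.1;0 0 -1.5 0 0 0 0.1;0 0 -3 0 0 0 0.1;0 0 -4 0 0 0 1;-3 -2 -4 0 0 0 1;-5 -3 0 0 0 0 1;-5 -3 0 0 0 0 1;-4 0 0 0 0 0 1;0 0 0 0 0 0 1"

```text
time: 33.08
position: [0.4695, -0.2049, 0.3706]
tool_rot: [2.309, 2.112, 0.019]
ft_force: [0.2, 0.6, 0.2]
grip_width: 0.994
```

```bash
bash p.sh 'plan([.4334,.0141,.12],63.7-90)
plan([.4334,.0141,.12],63.7-90,1)
im=snap("scene","s9");cv2.imwrite("pics/s9z.png",cv2.resize(im["pixels"][130:310,200:400],(660,594),interpolation=cv2.INTER_CUBIC))
im=snap("top","t9")
for c,s,z,mm in blanks(im):
    r=rect(im,mm,z-.0015); print(c.round(0),s,"z%.4f"%z,r[0].round(4),np.round(r[1],1),"yawlong %.1f"%np.rad2deg(r[2]),r[3].round(4))'
```

```text
t33.08 grasp [ 0.4723 -0.205   0.2066] jaw -5.1 zt [ 1.680e-02 -6.000e-04 -9.999e-01] q7 0.29 q1 -0.16 F [0.2 0.6 0.2] w 86.5mm
turn [ 0.016 -0.004  0.37 ] -> then shift cm [ 18.03 -12.94   8.66] | TCP r 0.434
t33.08 grasp [ 0.4723 -0.205   0.2066] jaw -5.1 zt [ 1.680e-02 -6.000e-04 -9.999e-01] q7 0.29 q1 -0.16 F [0.2 0.6 0.2] w 86.5mm
turn [ 0.006  0.023 -2.772] -> then shift cm [-18.03  12.94   8.66] | TCP r 0.434
[258. 164.] 359 z0.0594 [ 0.6293 -0.0432] [33.3 79. ] yawlong 84.6 [ 0.6294 -0.0434]
[256. 187.] 355 z0.0594 [ 0.566 -0.037] [32.7 78.8] yawlong 85.1 [ 0.5659 -0.0374]
[409. 238.] 704 z0.0249 [ 0.4339 -0.458 ] [ 24.9 212. ] yawlong -1.6 [ 0.4314 -0.4592]
[237. 237.] 345 z0.0254 [0.4334 0.0141] [31.4 79.4] yawlong 63.7 [0.4335 0.0144]
[129. 252.] 364 z0.0254 [0.393  0.3036] [32.1 81.9] yawlong 81.1 [0.3931 0.3044]
```

View pics/s9z.png

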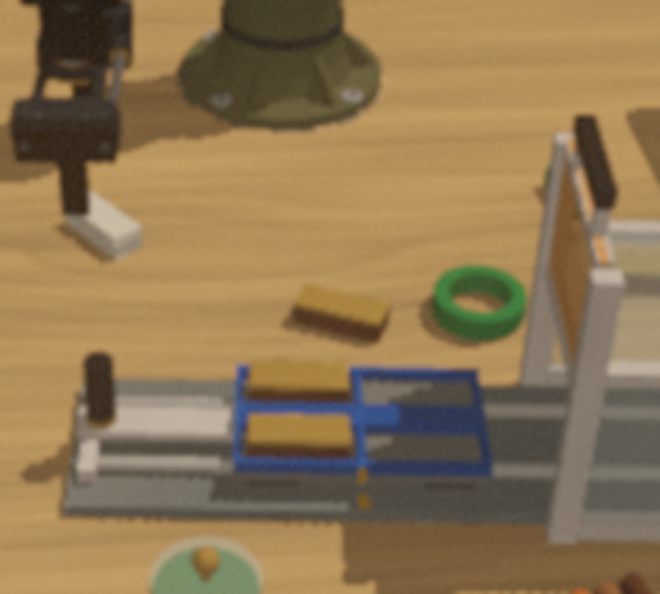

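Emit:
play_rows:
  targets: "0 0 0 0.016 -0.004 0.13 1;0 0 0 0 0 0.13 1;0 0 0 0 0 0.11 1;2.5 -1.5 0 0 0 0 1;3.5 -2.5 0 0 0 0 1;3.5 -2.5 1 0 0 0 1;3.5 -2.5 2 0 0 0 1;2 -1.5 1 0 0 0 1;0 0 0 0 0 0 1;0 0 0 0 0 0 1"

```text
time: 34.42
position: [0.4445, 0.0, 0.3319]
tool_rot: [2.653, 1.682, 0.003]
ft_force: [0.4, -1.0, -0.6]
grip_width: 1.0
```

```bash
bash p.sh 'plan([.4334,.0141,.09],63.7-90)'
```

```text
t34.42 grasp [4.448e-01 2.000e-04 1.679e-01] jaw -25.2 zt [ 0.0017  0.001  -1.    ] q7 -0.52 q1 -0.39 F [ 0.4 -1.  -0.6] w 87.0mm
turn [ 0.001 -0.002  0.019] -> then shift cm [ 0.77 -1.62  7.79] | TCP r 0.434
```

Emit:
play_rows:
  targets: "0.7 -1.5 1 0 0 0.018 1;0 0 2.5 0 0 0 1;0 0 2.5 0 0 0 1;0 0 1 0 0 0 1;0 0 0 0 0 0 1;0 0 0 0 0 0 1"

```text
time: 35.17
position: [0.4374, 0.0092, 0.2647]
tool_rot: [2.671, 1.646, 0.014]
ft_force: [-0.0, 0.5, 0.1]
grip_width: 1.004
```

```bash
bash p.sh 'plan([.4334,.0141,.031],63.7-90)'
```

```text
t35.17 grasp [0.439  0.0093 0.1007] jaw -26.7 zt [ 0.0098  0.0011 -1.    ] q7 -0.55 q1 -0.39 F [-0.   0.5  0.1] w 87.4mm
turn [ 0.008 -0.005 -0.007] -> then shift cm [ 0.27 -0.58  6.97] | TCP r 0.434
```

Emit:
play_rows:
  targets: "0.3 -0.5 1 0.008 -0.005 -0.007 1;0 0 2 0 0 0 1;0 0 2 0 0 0 1;0 0 1 0 0 0 0.6;0 0 0 0 0 0 0.5;0 0 0 0 0 0 0.5"

```text
time: 35.92
position: [0.4354, 0.0158, 0.2047]
tool_rot: [2.666, 1.66, 0.007]
ft_force: [-0.3, 0.2, -1.1]
grip_width: 0.784
```

```bash
bash p.sh 'plan([.4334,.0141,.031],63.7-90)
im=ctrl.get_image("top")
for c,s,z,mm in blanks(im): print(c,s,z)
im=snap("scene","s10");cv2.imwrite("pics/s10z.png",cv2.resize(im["pixels"][130:310,200:400],(660,594),interpolation=cv2.INTER_CUBIC))'
```

```text
t35.92 grasp [0.4361 0.0161 0.0407] jaw -26.2 zt [ 0.004   0.0019 -1.    ] q7 -0.53 q1 -0.39 F [-0.3  0.2 -1.1] w 68.2mm
turn [ 0.003 -0.003  0.002] -> then shift cm [-0.24 -0.1   0.97] | TCP r 0.434
[258.10803324 163.73684211] 361 0.059591680814426
[255.6442577  187.18767507] 357 0.059316768062045784
[408.94050992 238.41501416] 706 0.02477513346958987
[128.65205479 251.60547945] 365 0.02556788723948837
```

View pics/s10z.png

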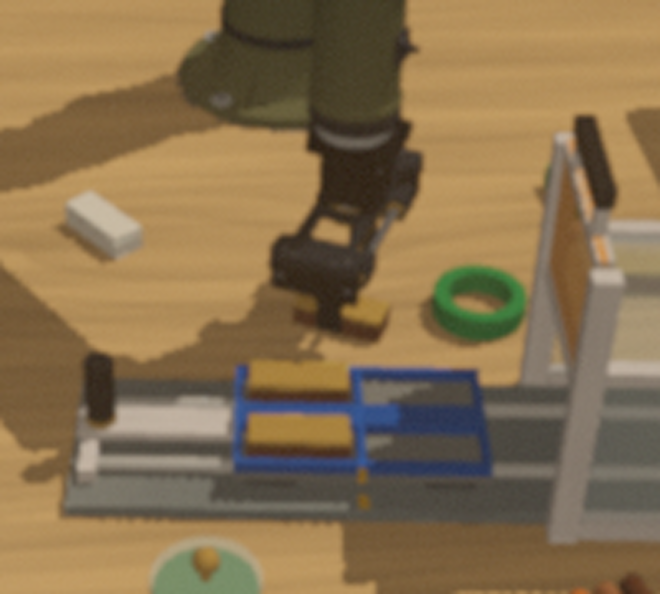

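Blank B is still in place, between the fingers at about (340,315) of the enlarged picture. Fine correction, then grip.

Emit:
play_rows:
  targets: "-0.2 -0.1 0.9 0.003 -0.003 0 0.3;0 0 0 0 0 0 -1;0 0 0 0 0 0 -1;0 0 0 0 0 0 -1;0 0 0 0 0 0 -1;0 0 0 0 0 0 -1;0 0 0 0 0 0 -1;0 0 0 0 0 0 -1"
  newtons: 30

```text
time: 37.02
position: [0.434, 0.0142, 0.196]
tool_rot: [2.667, 1.66, 0.003]
ft_force: [-0.4, 0.1, -0.3]
grip_width: 0.363
```

```bash
bash p.sh 'plan([.6386,.0529,.12],-5.1)'
```

```text
t37.02 grasp [0.4344 0.0144 0.032 ] jaw -26.2 zt [ 0.002  0.001 -1.   ] q7 -0.52 q1 -0.39 F [-0.4  0.1 -0.3] w 31.6mm
turn [ 0.002 -0.001 -0.368] -> then shift cm [ 5.67 20.03 -8.8 ] | TCP r 0.641
```

Emit:
play_rows:
  targets: "0 0 -2 0 0 0 -1;0 0 -3 0 0 0 -1;0 0 -3.5 0 0 0 -1;0 0 -1 0 0 -0.13 -1;0 0 0 0 0 -0.13 -1;0 0 0 0 0 -0.11 -1;0.5 2 0 0 0 0 -1;1 3.5 0 0 0 0 -1;1 3.5 0 0 0 0 -1;1 3.5 0 0 0 0 -1;1 3.5 0 0 0 0 -1;0 0 0 0 0 0 -1;0 0 0 0 0 0 -1"

```text
time: 38.65
position: [0.5969, 0.0483, 0.287]
tool_rot: [-2.296, -2.132, 0.014]
ft_force: [-0.8, -0.1, -2.4]
grip_width: 0.364
```

```bash
bash p.sh 'plan([.6386,.0529,.095],-5.1)'
```

```text
t38.65 grasp [0.5949 0.0483 0.123 ] jaw -4.2 zt [-1.240e-02 -2.000e-04 -9.999e-01] q7 -0.11 q1 -0.40 F [-0.8 -0.1 -2.4] w 31.7mm
turn [-0.012  0.001  0.015] -> then shift cm [0.83 4.11 2.8 ] | TCP r 0.641
```

Emit:
play_rows:
  targets: "0.4 2 0 -0.012 0 0.015 -1;0.4 2 0 0 0 0 -1;0 0 1.2 0 0 0 -1;0 0 1 0 0 0 -1;0 0 0 0 0 0 -1;0 0 0 0 0 0 -1"

```text
time: 39.4
position: [0.6322, 0.0516, 0.262]
tool_rot: [-2.316, -2.115, 0.01]
ft_force: [-0.5, 0.6, -1.0]
grip_width: 0.365
```

```bash
bash p.sh 'plan([.6386,.0529,.067],-5.1)'
```

```text
t39.40 grasp [0.6309 0.0515 0.098 ] jaw -5.2 zt [-7.9e-03 -6.0e-04 -1.0e+00] q7 -0.11 q1 -0.38 F [-0.5  0.6 -1. ] w 31.7mm
turn [-0.008  0.001 -0.001] -> then shift cm [0.18 0.62 3.1 ] | TCP r 0.641
```

Emit:
play_rows:
  targets: "0.15 0.6 0.5 -0.008 0 0 -1;0 0 0 0 0 0 -1;0 0 1 0 0 0 -1;0 0 0 0 0 0 -1"

```text
time: 39.9
position: [0.6386, 0.0527, 0.2464]
tool_rot: [2.318, 2.118, 0.0]
ft_force: [-0.5, 0.0, -2.4]
grip_width: 0.36
```

```bash
bash p.sh 'plan([.6386,.0529,.067],-5.1)'
```

```text
t39.90 grasp [0.6388 0.0525 0.0824] jaw -5.2 zt [ 0.0013 -0.001  -1.    ] q7 -0.11 q1 -0.38 F [-0.5  0.  -2.4] w 31.3mm
turn [ 0.001  0.001 -0.001] -> then shift cm [ 0.02 -0.    1.54] | TCP r 0.641
```

Emit:
play_rows:
  targets: "0 0 0.8 0 0 0 -1;0 0 0.6 0 0 0 -1;0 0 0 0 0 0 -1;0 0 0 0 0 0 -1"

```text
time: 40.4
position: [0.6386, 0.0526, 0.2311]
tool_rot: [2.318, 2.118, -0.0]
ft_force: [-0.2, -0.4, -1.7]
grip_width: 0.362
```

```bash
bash p.sh 'plan([.6386,.0529,.067],-5.1)'
```

```text
t40.40 grasp [0.6388 0.0524 0.0671] jaw -5.2 zt [ 9.0e-04 -1.2e-03 -1.0e+00] q7 -0.10 q1 -0.37 F [-0.2 -0.4 -1.7] w 31.5mm
turn [ 0.001  0.001 -0.001] -> then shift cm [ 0.03 -0.01  0.01] | TCP r 0.641
```

Emit:
play_rows:
  targets: "0 0 0 0 0 0 0.1;0 0 0 0 0 0 0.1;0 0 0 0 0 0 0.1;0 0 0 0 0 0 0.1;0 0 -1.5 0 0 0 0.1;0 0 -3 0 0 0 0.1;0 0 -4 0 0 0 1;-3 -2 -4 0 0 0 1;-3 -5 0 0 0 0 1;-3 -5 0 0 0 0 1;-2 -5 0 0 0 0 1;0 -3 0 0 0 0 1;0 0 0 0 0 0 1"

```text
time: 42.02
position: [0.4249, -0.0431, 0.37]
tool_rot: [2.313, 2.109, 0.024]
ft_force: [-0.6, 0.2, 0.1]
grip_width: 0.999
```

```bash
bash p.sh 'plan([.393,.304,.12],81.3-90)
im=snap("scene","s11");cv2.imwrite("pics/s11z.png",cv2.resize(im["pixels"][130:310,200:400],(660,594),interpolation=cv2.INTER_CUBIC))
im=snap("top","t11")
for c,s,z,mm in blanks(im):
    r=rect(im,mm,z-.0015); print(c.round(0),s,"z%.4f"%z,r[0].round(4),np.round(r[1],1),"yawlong %.1f"%np.rad2deg(r[2]),r[3].round(4))'
```

```text
t42.02 grasp [ 0.4279 -0.0427  0.206 ] jaw -5.3 zt [ 0.0187  0.0022 -0.9998] q7 -0.11 q1 -0.36 F [-0.6  0.2  0.1] w 86.9mm
turn [ 0.018 -0.004  0.06 ] -> then shift cm [33.83 -8.4   8.6 ] | TCP r 0.497
[222. 161.] 355 z0.0595 [0.6366 0.0527] [32.9 80.1] yawlong 86.0 [0.6371 0.0526]
[258. 164.] 360 z0.0597 [ 0.6294 -0.0434] [33.  79.3] yawlong 84.6 [ 0.6294 -0.0435]
[256. 187.] 364 z0.0594 [ 0.5657 -0.037 ] [33.3 78.7] yawlong 85.5 [ 0.5656 -0.0372]
[409. 238.] 694 z0.0247 [ 0.4339 -0.4581] [ 25.  212.1] yawlong -1.6 [ 0.4314 -0.4593]
[129. 252.] 367 z0.0256 [0.393 0.303] [32.2 83. ] yawlong 81.4 [0.3932 0.3042]
```

View pics/s11z.png

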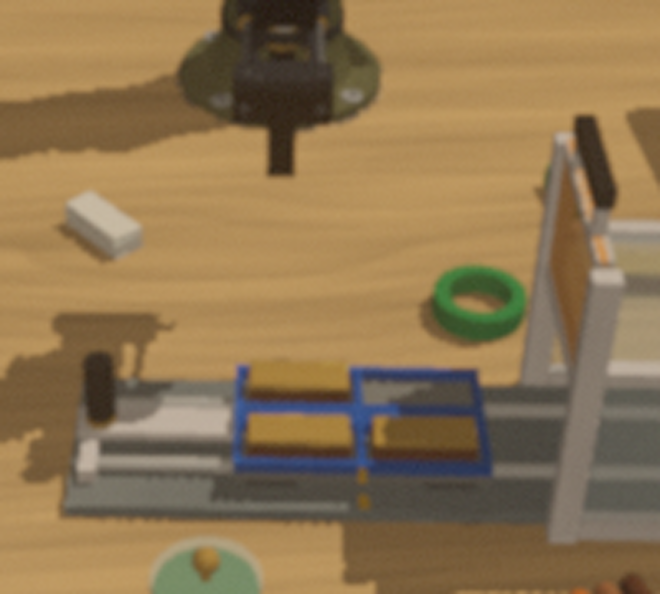

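Emit:
play_rows:
  targets: "2 0 0 0.018 -0.004 0.06 1;3.5 0 0 0 0 0 1;3.5 0 0 0 0 0 1;3.5 0 0 0 0 0 1;3.5 -0.5 0 0 0 0 1;3.5 -1 0 0 0 0 1;3.5 -1.5 0 0 0 0 1;3.5 -2 0 0 0 0 1;3 -2 1 0 0 0 1;1 -1 2 0 0 0 1;0 0 2 0 0 0 1;0 0 0 0 0 0 1;0 0 0 0 0 0 1"

```text
time: 43.75
position: [0.4067, 0.2901, 0.3203]
tool_rot: [2.381, 2.044, 0.01]
ft_force: [-0.2, -0.1, 0.5]
grip_width: 0.998
```

```bash
bash p.sh 'plan([.393,.304,.08],81.3-90)'
```

```text
t43.75 grasp [0.4079 0.2904 0.1563] jaw -8.7 zt [ 0.0073  0.0013 -1.    ] q7 -0.83 q1 -0.67 F [-0.2 -0.1  0.5] w 86.8mm
turn [ 0.007 -0.002  0.   ] -> then shift cm [ 1.16 -1.57  7.63] | TCP r 0.497
```

Emit:
play_rows:
  targets: "1.1 -1.5 1 0.007 -0.002 0 1;0 0 2.5 0 0 0 1;0 0 2.5 0 0 0 1;0 0 1 0 0 0 1;0 0 0 0 0 0 1;0 0 0 0 0 0 1"

```text
time: 44.5
position: [0.3921, 0.3082, 0.2512]
tool_rot: [-2.38, -2.046, -0.01]
ft_force: [-0.5, 1.0, 0.1]
grip_width: 0.999
```

```bash
bash p.sh 'plan([.393,.304,.031],81.3-90)'
```

```text
t44.50 grasp [0.3925 0.3093 0.0872] jaw -8.6 zt [ 0.0027  0.0065 -1.    ] q7 -0.87 q1 -0.69 F [-0.5  1.   0.1] w 86.9mm
turn [ 0.002 -0.007  0.001] -> then shift cm [-0.4   0.15  5.62] | TCP r 0.497
```

Emit:
play_rows:
  targets: "-0.4 0.15 1 0.002 -0.006 0 1;0 0 1.8 0 0 0 1;0 0 1.6 0 0 0 0.6;0 0 0 0 0 0 0.5;0 0 0 0 0 0 0.5"

```text
time: 45.12
position: [0.3943, 0.3038, 0.2071]
tool_rot: [-2.384, -2.046, -0.006]
ft_force: [-0.5, 0.4, 0.2]
grip_width: 0.79
```

```bash
bash p.sh 'plan([.393,.304,.031],81.3-90)
im=ctrl.get_image("scene");cv2.imwrite("pics/s12z.png",cv2.resize(im["pixels"][130:310,260:460],(660,594),interpolation=cv2.INTER_CUBIC))'
```

```text
t45.12 grasp [0.3948 0.3042 0.0431] jaw -8.7 zt [ 0.0028  0.0025 -1.    ] q7 -0.87 q1 -0.69 F [-0.5  0.4  0.2] w 68.7mm
turn [ 0.002 -0.003 -0.   ] -> then shift cm [-0.   -0.13  1.21] | TCP r 0.497
```

View pics/s12z.png

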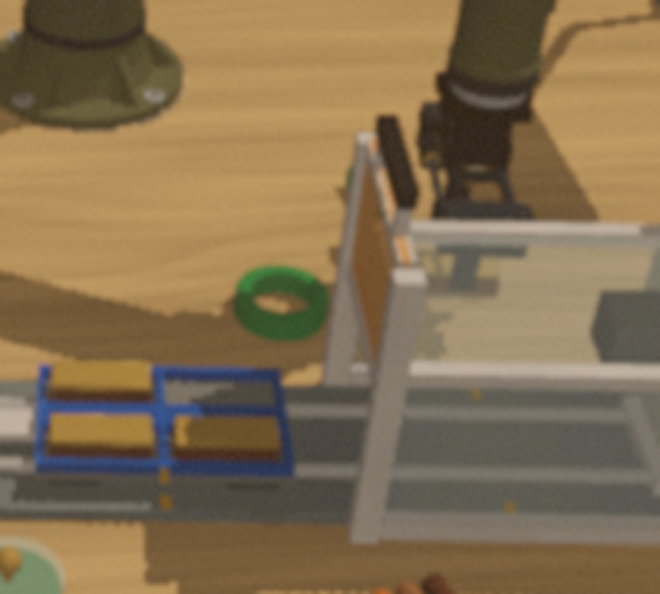

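The blank is seen through the clear wall at about (465,285) enlarged, between the fingers. Grip.

Emit:
play_rows:
  targets: "0 -0.12 1.15 0 -0.002 0 0.3;0 0 0 0 0 0 -1;0 0 0 0 0 0 -1;0 0 0 0 0 0 -1;0 0 0 0 0 0 -1;0 0 0 0 0 0 -1;0 0 0 0 0 0 -1;0 0 0 0 0 0 -1"
  newtons: 30

```text
time: 46.18
position: [0.3934, 0.3044, 0.1958]
tool_rot: [2.383, 2.046, 0.006]
ft_force: [0.8, -0.5, -0.5]
grip_width: 0.362
```

```bash
bash p.sh 'plan([.45,.08,.14],-5.1)
plan([.5749,.0587,.12],-5.1)'
```

```text
t46.17 grasp [0.394  0.3046 0.0318] jaw -8.7 zt [ 0.0039  0.0016 -1.    ] q7 -0.87 q1 -0.69 F [ 0.8 -0.5 -0.5] w 31.5mm
turn [ 0.004 -0.002 -0.063] -> then shift cm [-21.84   7.64 -10.82] | TCP r 0.457
t46.17 grasp [0.394  0.3046 0.0318] jaw -8.7 zt [ 0.0039  0.0016 -1.    ] q7 -0.87 q1 -0.69 F [ 0.8 -0.5 -0.5] w 31.5mm
turn [ 0.004 -0.002 -0.063] -> then shift cm [-22.86  20.27  -8.82] | TCP r 0.578
```

Emit:
play_rows:
  targets: "0 0 -2 0 0 0 -1;0 0 -3 0 0 0 -1;0 0 -3.5 0.004 -0.002 -0.06 -1;-2 0.5 -2 0 0 0 -1;-3 0.8 0 0 0 0 -1;-3.5 1 0 0 0 0 -1;-3.5 1 0 0 0 0 -1;-3.5 1 0 0 0 0 -1;-3.5 1 0 0 0 0 -1;-2 1 0 0 0 0 -1;0 0 0 0 0 0 -1"

```text
time: 47.55
position: [0.4357, 0.0821, 0.3016]
tool_rot: [-2.316, -2.12, 0.011]
ft_force: [-0.3, 0.4, -2.7]
grip_width: 0.359
```

```bash
bash p.sh 'plan([.5749,.0587,.12],-5.1)'
```

```text
t47.55 grasp [0.4347 0.0815 0.1376] jaw -5.1 zt [-0.0064 -0.0034 -1.    ] q7 -0.34 q1 -0.45 F [-0.3  0.4 -2.7] w 31.2mm
turn [-0.006  0.004  0.001] -> then shift cm [-1.09 14.07  1.76] | TCP r 0.578
```

Emit:
play_rows:
  targets: "-1 2.5 0 -0.006 0.004 0 -1;0 3.5 0 0 0 0 -1;0 3.5 0 0 0 0 -1;0 3 0.5 0 0 0 -1;0 0 1.5 0 0 0 -1;0 0 1 0 0 0 -1;0 0 0 0 0 0 -1"

```text
time: 48.42
position: [0.5586, 0.0692, 0.2669]
tool_rot: [-2.301, -2.127, 0.005]
ft_force: [0.3, 0.2, -1.7]
grip_width: 0.367
```

```bash
bash p.sh 'plan([.5749,.0587,.09],-5.1)'
```

```text
t48.42 grasp [0.5573 0.0698 0.1029] jaw -4.5 zt [-0.008   0.0039 -1.    ] q7 -0.19 q1 -0.39 F [ 0.3  0.2 -1.7] w 31.9mm
turn [-0.008 -0.003  0.01 ] -> then shift cm [-0.9   1.71  1.29] | TCP r 0.578
```

Emit:
play_rows:
  targets: "-0.9 1.6 0.3 -0.008 -0.003 0.01 -1;0 0 0.5 0 0 0 -1;0 0 0 0 0 0 -1;0 0 0 0 0 0 -1"

```text
time: 48.92
position: [0.5742, 0.0585, 0.2593]
tool_rot: [2.318, 2.12, 0.002]
ft_force: [1.4, -0.8, -1.7]
grip_width: 0.36
```

```bash
bash p.sh 'plan([.5749,.0587,.067],-5.1)'
```

```text
t48.92 grasp [0.5744 0.0586 0.0953] jaw -5.1 zt [ 1.3e-03  9.0e-04 -1.0e+00] q7 -0.17 q1 -0.37 F [ 1.4 -0.8 -1.7] w 31.3mm
turn [ 0.001 -0.001 -0.   ] -> then shift cm [0.03 0.07 2.83] | TCP r 0.578
```

Emit:
play_rows:
  targets: "0 0.05 1 0 0 0 -1;0 0 1 0 0 0 -1;0 0 0.5 0 0 0 -1;0 0 0 0 0 0 -1;0 0 0 0 0 0 -1"

```text
time: 49.55
position: [0.5743, 0.0589, 0.2323]
tool_rot: [-2.317, -2.121, -0.002]
ft_force: [0.5, 0.2, -2.0]
grip_width: 0.363
```

```bash
bash p.sh 'plan([.5749,.0587,.067],-5.1)'
```

```text
t49.55 grasp [0.5744 0.0591 0.0683] jaw -5.1 zt [ 5.e-04  1.e-03 -1.e+00] q7 -0.16 q1 -0.37 F [ 0.5  0.2 -2. ] w 31.6mm
turn [ 0.    -0.001  0.   ] -> then shift cm [-0.01  0.06  0.13] | TCP r 0.578
```

Emit:
play_rows:
  targets: "0 0.05 0.12 0 0 0 -1;0 0 0 0 0 0 0.1;0 0 0 0 0 0 0.1;0 0 0 0 0 0 0.1;0 0 0 0 0 0 0.1;0 0 -1.5 0 0 0 0.1;0 0 -3 0 0 0 0.1;0 0 -4 0 0 0 0.6;-3 0 -3 0 0 0 1;-4 0 0 0 0 0 1;-4 0 0 0 0 0 1;-4 0 0 0 0 0 1;-4 0 0 0 0 0 1;-3.5 0 0 0 0 0 1;0 0 0 0 0 0 1;0 0 0 0 0 0 1"

```text
time: 51.55
position: [0.5558, -0.1715, 0.3642]
tool_rot: [2.307, 2.116, 0.025]
ft_force: [0.3, -0.1, 0.3]
grip_width: 1.002
```

```bash
bash p.sh 'plan([.584,-.1965,.074],-5.1)
im=snap("scene","s13");cv2.imwrite("pics/s13z.png",cv2.resize(im["pixels"][130:310,200:400],(660,594),interpolation=cv2.INTER_CUBIC))
im=snap("top","t13")
for c,s,z,mm in blanks(im):
    r=rect(im,mm,z-.0015); print(c.round(0),s,"z%.4f"%z,r[0].round(4),np.round(r[1],1),"yawlong %.1f"%np.rad2deg(r[2]),r[3].round(4))'
```

```text
t51.55 grasp [ 0.5589 -0.171   0.2002] jaw -4.9 zt [ 0.0191  0.0028 -0.9998] q7 0.24 q1 -0.12 F [ 0.3 -0.1  0.3] w 87.2mm
turn [ 0.019 -0.004  0.003] -> then shift cm [-2.24  3.03 12.62] | TCP r 0.616
[222. 161.] 352 z0.0596 [0.6372 0.0529] [32.9 79.2] yawlong 84.8 [0.6371 0.053 ]
[258. 164.] 358 z0.0595 [ 0.6295 -0.0433] [33.3 78.9] yawlong 84.3 [ 0.6294 -0.0434]
[220. 184.] 356 z0.0596 [0.574  0.0587] [32.6 80. ] yawlong 85.3 [0.574  0.0584]
[255. 187.] 357 z0.0593 [ 0.566  -0.0369] [32.7 78.6] yawlong 85.1 [ 0.5658 -0.0368]
[409. 238.] 701 z0.0248 [ 0.434  -0.4589] [ 25.9 212.4] yawlong -2.4 [ 0.4319 -0.4593]
```

View pics/s13z.png

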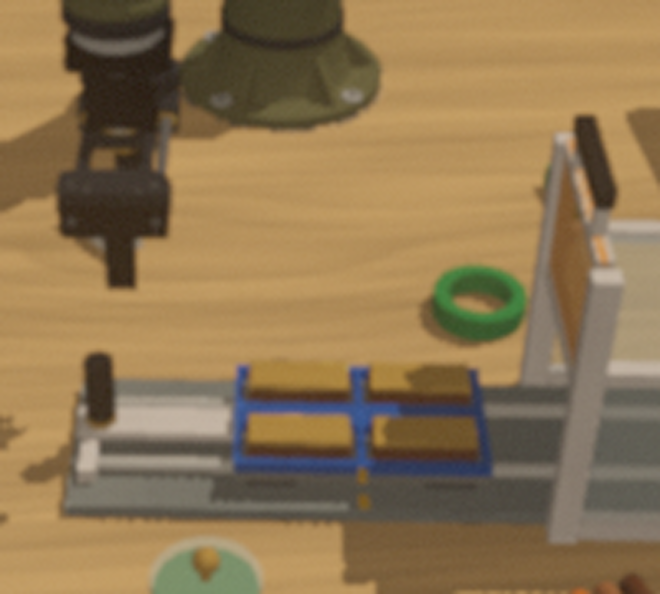

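View pics/t13.png

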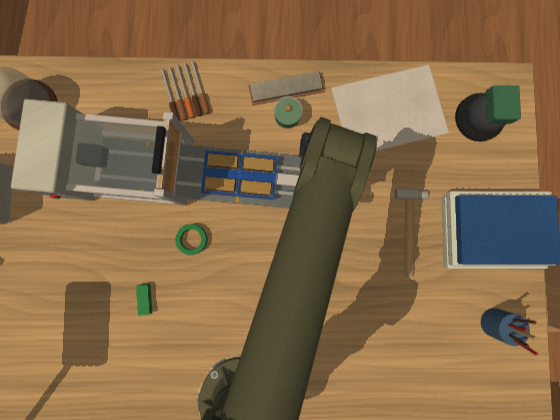

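Emit:
play_rows:
  targets: "-1.1 1.5 1 0.019 -0.004 0.003 1;-1.1 1.5 2 0 0 0 1;0 0 2 0 0 0 1;0 0 0 0 0 0 1;0 0 0 0 0 0 1"

```text
time: 52.28
position: [0.5858, -0.1893, 0.3135]
tool_rot: [-2.305, -2.131, -0.003]
ft_force: [-0.3, -0.8, 0.3]
grip_width: 1.0
```

```bash
bash p.sh 'plan([.584,-.1965,.074],-5.1)'
```

```text
t52.27 grasp [ 0.5858 -0.1888  0.1495] jaw -4.5 zt [-2.0e-04  3.3e-03 -1.0e+00] q7 0.30 q1 -0.08 F [-0.3 -0.8  0.3] w 87.0mm
turn [-0.001 -0.003  0.01 ] -> then shift cm [-0.73 -0.12  7.55] | TCP r 0.616
```

Emit:
play_rows:
  targets: "-0.7 -0.1 1 0 -0.003 0.01 1;0 0 2 0 0 0 1;0 0 2 0 0 0 1;0 0 1.8 0 0 0 1;0 0 0 0 0 0 0.3;0 0 0 0 0 0 0.3"

```text
time: 53.02
position: [0.5835, -0.1964, 0.2417]
tool_rot: [-2.319, -2.12, -0.001]
ft_force: [-0.3, -0.2, -0.6]
grip_width: 0.852
```

```bash
bash p.sh 'plan([.584,-.1965,.074],-5.1)'
```

```text
t53.02 grasp [ 0.5836 -0.1963  0.0777] jaw -5.1 zt [ 5.e-04  6.e-04 -1.e+00] q7 0.33 q1 -0.06 F [-0.3 -0.2 -0.6] w 74.1mm
turn [ 0.    -0.001 -0.001] -> then shift cm [-0.01  0.05  0.37] | TCP r 0.616
```

Emit:
play_rows:
  targets: "0 0 0.35 0 0 0 -1;0 0 0 0 0 0 -1;0 0 0 0 0 0 -1;0 0 0 0 0 0 -1;0 0 0 0 0 0 -1;0 0 0 0 0 0 -1;0 0 0 0 0 0 -1;0 0 0 0 0 0 -1;0 0 0 0 0 0 -1"
  newtons: 40

```text
time: 54.15
position: [0.5843, -0.1966, 0.2401]
tool_rot: [2.317, 2.118, 0.005]
ft_force: [-0.4, -0.4, 0.3]
grip_width: 0.266
```

```bash
bash p.sh 'plan([.608,.0681,.074],-5.1)'
```

```text
t54.15 grasp [ 0.585  -0.1965  0.0761] jaw -5.1 zt [ 4.e-03  1.e-04 -1.e+00] q7 0.33 q1 -0.06 F [-0.4 -0.4  0.3] w 23.1mm
turn [ 0.004 -0.    -0.   ] -> then shift cm [26.57  0.    0.21] | TCP r 0.612
```

Emit:
play_rows:
  targets: "1 0 0 0 0 0 -1;1.2 0 0 0 0 0 -1;1.5 0 0 0 0 0 -1;1.5 0 0 0 0 0 -1;1.5 0 0 0 0 0 -1"

```text
time: 54.78
position: [0.5896, -0.1334, 0.2401]
tool_rot: [2.317, 2.106, -0.006]
ft_force: [-0.7, -1.6, 1.5]
grip_width: 0.264
```

```bash
bash p.sh 'plan([.608,.0681,.076],-5.1)'
```

```text
t54.77 grasp [ 0.5903 -0.1351  0.0761] jaw -5.5 zt [ 0.0046 -0.0104 -0.9999] q7 0.20 q1 -0.15 F [-0.7 -1.6  1.5] w 23.0mm
turn [ 0.006  0.01  -0.006] -> then shift cm [2.023e+01 4.000e-02 1.000e-02] | TCP r 0.612
```

Emit:
play_rows:
  targets: "1.8 0 0 0.004 0.01 -0.005 -1;1.8 0 0 0 0 0 -1;1.8 0 0 0 0 0 -1;1.8 0 0 0 0.005 0 -1;1.8 0 0 0 0 0 -1;1.8 0 0 0 0 0 -1"

```text
time: 55.52
position: [0.6002, -0.0173, 0.2401]
tool_rot: [-2.316, -2.12, -0.009]
ft_force: [1.8, -3.0, -0.1]
grip_width: 0.266
```

```bash
bash p.sh 'plan([.608,.0681,.076],-5.1)'
```

```text
t55.52 grasp [ 0.6007 -0.0164  0.0761] jaw -5.1 zt [ 0.0031  0.0055 -1.    ] q7 0.01 q1 -0.30 F [ 1.8 -3.  -0.1] w 23.1mm
turn [ 0.003 -0.006  0.   ] -> then shift cm [8.58 0.02 0.01] | TCP r 0.612
```

Emit:
play_rows:
  targets: "1.8 0 0 0.003 0 0 -1;1.8 0 0 0 0 0 -1;1.6 0 0 0 0 0 -1;1.2 0 0 0 0 0 -1;0.8 0 0 0 0 0 -1;0 0 0 0 0 0 -1"

```text
time: 56.28
position: [0.6072, 0.0579, 0.2401]
tool_rot: [-2.317, -2.121, -0.0]
ft_force: [1.7, 1.8, -1.1]
grip_width: 0.267
```

```bash
bash p.sh 'plan([.608,.0681,.076],-5.1)'
```

```text
t56.27 grasp [0.6072 0.0579 0.0761] jaw -5.1 zt [-0.e+00  2.e-04 -1.e+00] q7 -0.13 q1 -0.40 F [ 1.7  1.8 -1.1] w 23.2mm
turn [-0.    -0.     0.001] -> then shift cm [ 1.02 -0.01  0.01] | TCP r 0.612
```

Emit:
play_rows:
  targets: "0.7 0 0 0 0 0 -1;0.4 0 0 0 0 0 -1;0 0 0 0 0 0 -1;0 0 0 0 0 0 -1"

```text
time: 56.78
position: [0.608, 0.0646, 0.2401]
tool_rot: [2.319, 2.114, -0.008]
ft_force: [1.1, -1.5, -1.4]
grip_width: 0.268
```

```bash
bash p.sh 'plan([.608,.0681,.076],-5.1)'
```

```text
t56.77 grasp [0.6077 0.0637 0.0761] jaw -5.3 zt [-0.0017 -0.0057 -1.    ] q7 -0.15 q1 -0.41 F [ 1.1 -1.5 -1.4] w 23.3mm
turn [-0.001  0.006 -0.003] -> then shift cm [ 0.35 -0.03  0.01] | TCP r 0.612
```

Emit:
play_rows:
  targets: "0.4 0 0 0 0.006 -0.003 -1;0.2 0 0 0 0 0 -1;0 0 0 0 0 0 -1;0 0 0 0 0 0 -1"

```text
time: 57.28
position: [0.6085, 0.0704, 0.2401]
tool_rot: [-2.318, -2.119, 0.002]
ft_force: [0.7, -2.8, -0.6]
grip_width: 0.267
```

```bash
bash p.sh 'plan([.608,.0681,.076],-5.1)'
```

```text
t57.27 grasp [0.6083 0.0704 0.0761] jaw -5.1 zt [-1.3e-03 -2.0e-04 -1.0e+00] q7 -0.15 q1 -0.41 F [ 0.7 -2.8 -0.6] w 23.2mm
turn [-0.001  0.    -0.001] -> then shift cm [-0.24 -0.03  0.01] | TCP r 0.612
```

Emit:
play_rows:
  targets: "-0.2 0 0 0 0 0 -1;0 0 0 0 0 0 -1;0 0 0 0 0 0 -1"

```text
time: 57.65
position: [0.6084, 0.0697, 0.2401]
tool_rot: [-2.316, -2.12, -0.001]
ft_force: [2.1, -1.4, -0.1]
grip_width: 0.27
```

```bash
bash p.sh 'plan([.608,.0681,.076],-5.1)'
```

```text
t57.65 grasp [0.6082 0.07   0.0761] jaw -5.1 zt [-8.0e-04  1.7e-03 -1.0e+00] q7 -0.14 q1 -0.41 F [ 2.1 -1.4 -0.1] w 23.5mm
turn [-0.001 -0.002  0.   ] -> then shift cm [-0.17 -0.02  0.01] | TCP r 0.612
```

Emit:
play_rows:
  targets: "-0.3 0 0 0 0 0 -1;0 0 0 0 0 0 -1;0 0 0 0 0 0 -1"

```text
time: 58.02
position: [0.6082, 0.0676, 0.2401]
tool_rot: [-2.315, -2.12, -0.003]
ft_force: [1.7, -0.0, -1.9]
grip_width: 0.264
```

```bash
bash p.sh 'plan([.608,.0681,.076],-5.1)'
```

```text
t58.02 grasp [0.6081 0.068  0.0761] jaw -5.0 zt [-4.e-04  3.e-03 -1.e+00] q7 -0.14 q1 -0.41 F [ 1.7 -0.  -1.9] w 23.0mm
turn [-0.001 -0.003  0.001] -> then shift cm [ 0.05 -0.02  0.01] | TCP r 0.612
```

Emit:
play_rows:
  targets: "0 0 0 0 0 0 0.2;0 0 0 0 0 0 0.2;0 0 0 0 0 0 0.2;0 0 0 0 0 0 0.2;0 0 -1.5 0 0 0 0.2;0 0 -3 0 0 0 0.2;0 0 -4 0 0 0 1;0 0 -4 0 0 0 1;-2 0 -4 0 0 0 1;-3 0 -4 0 0 0 1;-3 0 -4 0 0 0 1;0 0 -3 0 0 0 1;0 0 0 0 0 0 1;0 0 0 0 0 0 1"

```text
time: 59.78
position: [0.5987, -0.0161, 0.5332]
tool_rot: [-2.316, -2.121, -0.01]
ft_force: [-0.5, 0.5, -0.3]
grip_width: 1.005
```

```bash
bash p.sh 'plan([.617,.159,.36],84.85)
plan([.617,.159,.36],84.85,1)
im=snap("scene","s14");cv2.imwrite("pics/s14z.png",cv2.resize(im["pixels"][130:310,280:480],(660,594),interpolation=cv2.INTER_CUBIC))
im=snap("top","t14");cv2.imwrite("pics/t14z.png",cv2.resize(im["pixels"][80:260,0:260],(780,540),interpolation=cv2.INTER_CUBIC))'
```

```text
t59.77 grasp [ 0.5994 -0.0153  0.3692] jaw -5.0 zt [ 0.0044  0.0049 -1.    ] q7 -0.05 q1 -0.34 F [-0.5  0.5 -0.3] w 87.5mm
turn [ 7.000e-03 -1.000e-03 -1.569e+00] -> then shift cm [-0.25 17.6   0.92] | TCP r 0.637
t59.77 grasp [ 0.5994 -0.0153  0.3692] jaw -5.0 zt [ 0.0044  0.0049 -1.    ] q7 -0.05 q1 -0.34 F [-0.5  0.5 -0.3] w 87.5mm
turn [-1.000e-03 -7.000e-03  1.573e+00] -> then shift cm [  0.25 -17.6    0.92] | TCP r 0.637
```

View pics/s14z.png

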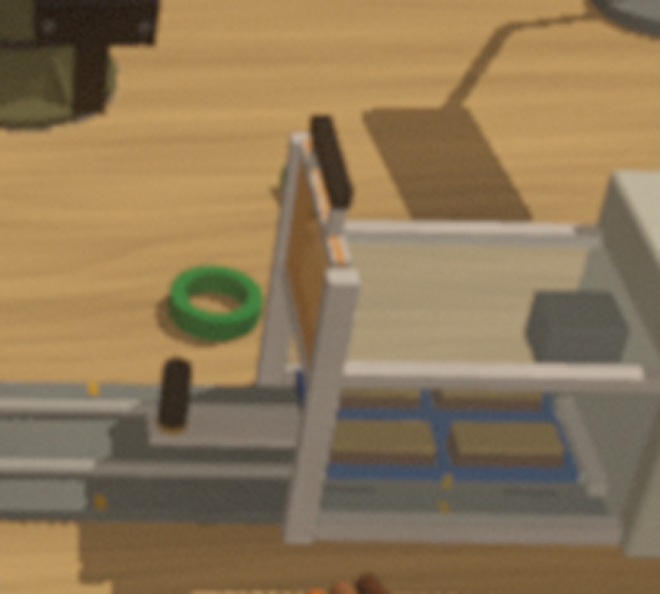

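View pics/t14z.png

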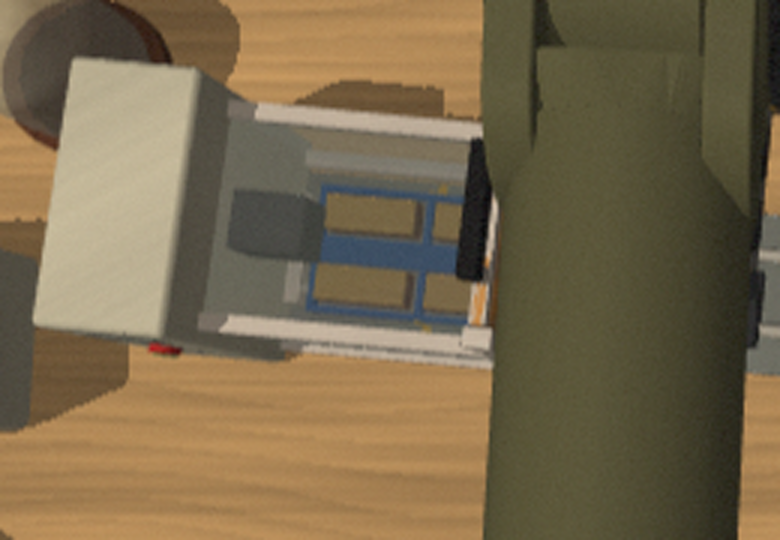

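Emit:
play_rows:
  targets: "0 0 0 0.007 0 -0.18 1;0 0 0 0 0 -0.18 1;0 0 0 0 0 -0.18 1;0 0 0 0 0 -0.18 1;0 0 0 0 0 -0.18 1;0 0 0 0 0 -0.18 1;0 0 0 0 0 -0.18 1;0 0 0 0 0 -0.18 1;0 0 0 0 0 -0.12 1;0 0 0 0 0 0 1"

```text
time: 61.12
position: [0.5984, -0.0095, 0.5172]
tool_rot: [-0.06, -3.111, -0.005]
ft_force: [-0.5, 0.1, -0.7]
grip_width: 0.998
```

```bash
bash p.sh 'plan([.617,.159,.36],84.85)
print(ctrl.get_state()["joint_positions"].round(2))'
```

```text
t61.12 grasp [ 0.5934 -0.0089  0.3533] jaw 87.8 zt [-0.0301  0.0037 -0.9995] q7 1.54 q1 -0.23 F [-0.5  0.1 -0.7] w 86.9mm
turn [ 0.002 -0.03   0.051] -> then shift cm [-0.34 16.95 -0.68] | TCP r 0.637
[-0.23  0.19  0.24  1.39 -0.05  1.59  1.54]
```

Emit:
play_rows:
  targets: "0 2 -0.5 0 -0.03 0.05 1;0 3.5 0 0 0 0 1;0 3.5 0 0 0 0 1;0 3.5 0 0 0 0 1;0 2.5 0 0 0 0 1;0 0 0 0 0 0 1;0 0 0 0 0 0 1"

```text
time: 62.0
position: [0.6119, 0.1438, 0.5163]
tool_rot: [-0.169, -3.128, 0.003]
ft_force: [-0.1, -0.4, 0.6]
grip_width: 1.002
```

```bash
bash p.sh 'plan([.617,.159,.33],84.85)'
```

```text
t62.00 grasp [0.6105 0.1435 0.3523] jaw 83.8 zt [-0.0089 -0.0016 -1.    ] q7 1.22 q1 -0.40 F [-0.1 -0.4  0.6] w 87.2mm
turn [-0.002 -0.009 -0.018] -> then shift cm [-0.37  1.56  2.23] | TCP r 0.637
```

Emit:
play_rows:
  targets: "-0.35 1.5 0 -0.002 -0.009 -0.018 1;0 0 0 0 0 0 1;0 0 1.5 0 0 0 1;0 0 0 0 0 0 0.6;0 0 0 0 0 0 0.4"

```text
time: 62.62
position: [0.6177, 0.1554, 0.4999]
tool_rot: [0.149, 3.138, -0.003]
ft_force: [-0.2, -0.5, 0.6]
grip_width: 0.854
```

```bash
bash p.sh 'plan([.617,.159,.288],84.85)'
```

```text
t62.62 grasp [0.6178 0.1551 0.3359] jaw 84.6 zt [ 5.0e-04 -1.9e-03 -1.0e+00] q7 1.22 q1 -0.41 F [-0.2 -0.5  0.6] w 74.3mm
turn [-0.002  0.001 -0.005] -> then shift cm [0.1  0.35 4.79] | TCP r 0.637
```

Emit:
play_rows:
  targets: "0.1 0.35 1 -0.002 0 -0.005 0.4;0 0 2 0 0 0 0.4;0 0 1.5 0 0 0 0.4;0 0 0 0 0 0 0.4"

```text
time: 63.12
position: [0.6168, 0.1595, 0.4526]
tool_rot: [0.14, 3.138, 0.001]
ft_force: [0.4, -0.4, 0.3]
grip_width: 0.701
```

```bash
bash p.sh 'plan([.617,.159,.288],84.85)
im=snap("scene","s15");cv2.imwrite("pics/s15z.png",cv2.resize(im["pixels"][90:270,280:480],(660,594),interpolation=cv2.INTER_CUBIC))'
```

```text
t63.12 grasp [0.6169 0.1596 0.2886] jaw 84.9 zt [ 8.e-04  8.e-04 -1.e+00] q7 1.22 q1 -0.41 F [ 0.4 -0.4  0.3] w 61.0mm
turn [0.001 0.001 0.001] -> then shift cm [-0.03 -0.04  0.06] | TCP r 0.637
```

View pics/s15z.png

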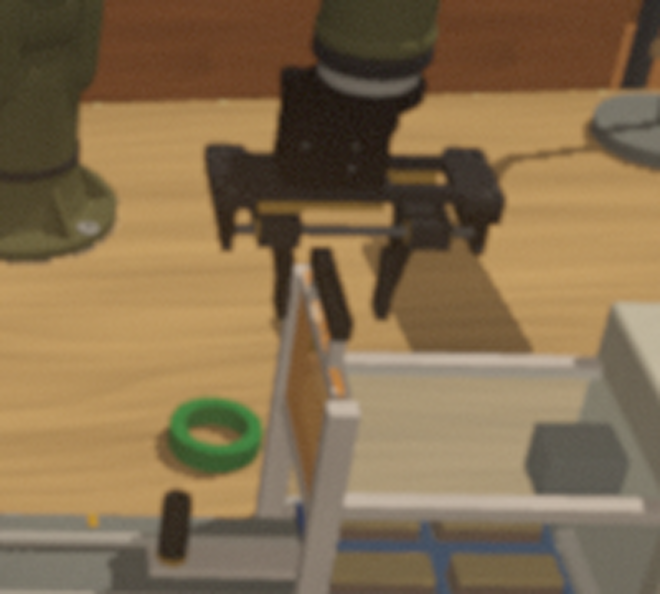

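The fingers straddle the bar at about (330,295). Grip, then lower.

Emit:
play_rows:
  targets: "0 0 0 0 0 0 -1;0 0 0 0 0 0 -1;0 0 0 0 0 0 -1;0 0 0 0 0 0 -1;0 0 0 0 0 0 -1;0 0 0 0 0 0 -1;0 0 0 0 0 0 -1;0 0 0.8 0 0 0 -1;0 0 1.2 0 0 0 -1;0 0 1.2 0 0 0 -1;0 0 1.2 0 0 0 -1"
  newtons: 40

```text
time: 64.55
position: [0.6173, 0.1583, 0.4106]
tool_rot: [0.141, 3.132, 0.002]
ft_force: [-1.3, -0.9, 2.8]
grip_width: 0.18
```

```bash
bash p.sh 'plan([.617,.159,.198],84.85)'
```

```text
t64.55 grasp [0.6183 0.1585 0.2466] jaw 84.8 zt [ 0.0061  0.0012 -1.    ] q7 1.22 q1 -0.41 F [-1.3 -0.9  2.8] w 15.6mm
turn [ 0.002  0.006 -0.   ] -> then shift cm [0.03 0.07 4.86] | TCP r 0.637
```

Emit:
play_rows:
  targets: "0 0 1.2 0 0.005 0 -1;0 0 1.2 0 0 0 -1;0 0 1 0 0 0 -1;0 0 0.7 0 0 0 -1;0 0 0.5 0 0 0 -1;0 0 0.4 0 0 0 -1"

```text
time: 65.3
position: [0.6175, 0.158, 0.3659]
tool_rot: [0.142, 3.133, 0.006]
ft_force: [-8.6, -3.3, 17.4]
grip_width: 0.185
```

```bash
bash p.sh 'plan([.617,.159,.198],84.85)'
```

```text
t65.30 grasp [0.6184 0.1585 0.2019] jaw 84.8 zt [ 0.0053  0.0034 -1.    ] q7 1.22 q1 -0.41 F [-8.6 -3.3 17.4] w 16.1mm
turn [ 0.004  0.005 -0.001] -> then shift cm [0.06 0.1  0.39] | TCP r 0.637
```

Emit:
play_rows:
  targets: "0 0 0.4 0 0 0 -1;0 0 0.4 0 0 0 -1;0 0 0.4 0 0 0 -1"

```text
time: 65.68
position: [0.6167, 0.1575, 0.3658]
tool_rot: [0.141, 3.129, 0.01]
ft_force: [-7.3, -3.5, 18.7]
grip_width: 0.18
```

```bash
bash p.sh 'plan([.617,.159,.198],84.85)'
```

```text
t65.67 grasp [0.6183 0.1585 0.2018] jaw 84.8 zt [ 0.0101  0.0061 -0.9999] q7 1.22 q1 -0.41 F [-7.3 -3.5 18.7] w 15.7mm
turn [ 0.007  0.009 -0.   ] -> then shift cm [-0.02  0.15  0.38] | TCP r 0.637
```

Emit:
play_rows:
  targets: "0 0 0 0 0 0 0.3;0 0 0 0 0 0 0.3;0 0 0 0 0 0 0.3;0 0 0 0 0 0 0.3;0 0 0 0 0 0 0.3;0 0 -1.5 0 0 0 0.3;0 0 -3 0 0 0 0.3;0 -4 -3 0 0 0 0.3;0 -5 -1 0 0 0 0.3;0 -5 0 0 0 0 0;0 -5 0 0 0 0 0;0 -5 0 0 0 0 -0.5;0 0 0 0 0 0 -0.5"

```text
time: 67.3
position: [0.594, -0.0873, 0.4581]
tool_rot: [0.136, 3.12, 0.014]
ft_force: [-0.1, 0.1, 0.6]
grip_width: 0.357
```

```bash
cat > bar.py <<'E'
from h import *
import sys
for n in sys.argv[1:]:
    im=load(n);W=pts(im);hsv=cv2.cvtColor(im['pixels'],cv2.COLOR_BGR2HSV)
    m=(hsv[...,2]<45)&(W[...,0]>.55)&(W[...,0]<.68)&(W[...,1]>.12)&(W[...,1]<.2)&(W[...,2]>.18)&(W[...,2]<.31)
    P=W[m]
    if len(P): print(n,m.sum(),'z pct',np.percentile(P[:,2],[5,25,50,75,95]).round(4),P.mean(0).round(4))
E
python3 - <<'E'
from h import *
snap('scene','s16');snap('top','t16')
E
python3 bar.py t0 top0 t16 t13 scene0 s16 s13 2>/dev/null; python3 bar.py top0 t16 t13 t14; python3 bar.py s16;python3 -c "
import cv2;a=cv2.imread('pics/s16.png');cv2.imwrite('pics/s16z.png',cv2.resize(a[130:310,280:480],(660,594),interpolation=cv2.INTER_CUBIC))"
```

```text
top0 329 z pct [0.2052 0.2116 0.2129 0.2142 0.216 ] [0.6142 0.1575 0.2124]
t16 305 z pct [0.2015 0.2049 0.2063 0.2074 0.2093] [0.614  0.1575 0.2059]
t13 394 z pct [0.2891 0.2948 0.2961 0.2972 0.2988] [0.6134 0.1575 0.2955]
t14 345 z pct [0.29   0.2946 0.2961 0.2971 0.2988] [0.6093 0.1584 0.2956]
```

View pics/s16z.png

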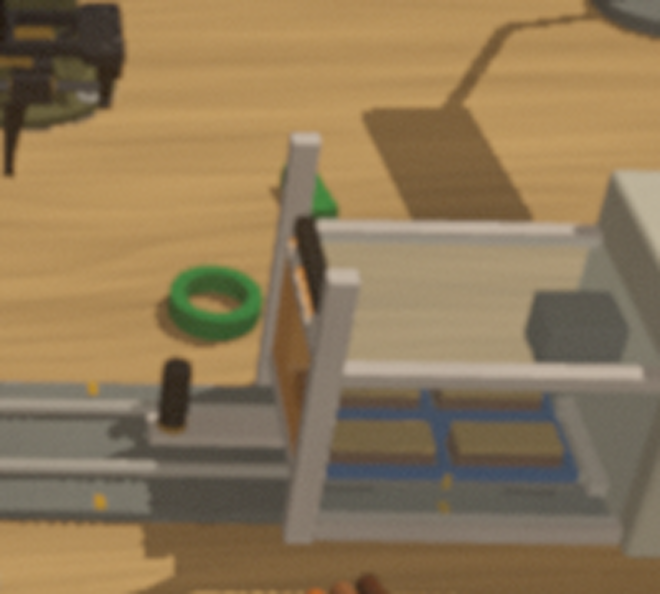

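View pics/t16.png

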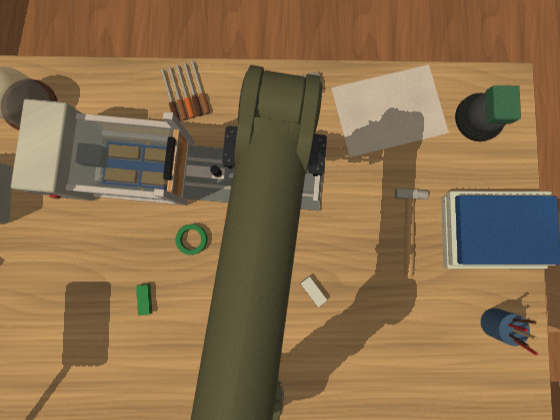

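```bash
python3 - <<'E'
from h import *
def knob(n,yl,yh):
    im=load(n);W=pts(im);hsv=cv2.cvtColor(im['pixels'],cv2.COLOR_BGR2HSV)
    m=(hsv[...,2]<45)&(W[...,2]>.09)&(W[...,2]<.105)&(W[...,1]>yl)&(W[...,1]<yh)&(W[...,0]>.57)&(W[...,0]<.63)
    return W[m].mean(0),m.sum()
a=knob('top0',.03,.1);b=knob('t16',.03,.1);c=knob('t5',-.23,-.16)
print(a,b,c); print('travel start/now from loading',(a[0]-c[0])@SY,(b[0]-c[0])@SY)
for n in('top0','scene0','s14','s16','t16'):
    im=load(n);hsv=cv2.cvtColor(im['pixels'],cv2.COLOR_BGR2HSV)
    y=cv2.inRange(hsv,(18,120,90),(35,255,255))
    nn,l,s,cc=cv2.connectedComponentsWithStats(y)
    reg=(lambda p:100<p[0]<150 and 130<p[1]<190) if n[0]=='t' else (lambda p:395<p[0]<430 and 265<p[1]<290)
    print(n,[(cc[i].round(1).tolist(),int(s[i,4])) for i in range(1,nn) if s[i,4]>=2 and reg(cc[i])][:8])
im=load('t16')
for n in ('top0','t16'):
  im=load(n);hsv=cv2.cvtColor(im['pixels'],cv2.COLOR_BGR2HSV)
  for nm,lo,hi in(('green',(50,110,40),(75,255,255)),):
    m=cv2.inRange(hsv,lo,hi);nn,l,s,cc=cv2.connectedComponentsWithStats(m)
    print(n,[cc[i].round(1).tolist() for i in range(1,nn) if s[i,4]>60])
E
```

```text
(array([0.60589675, 0.06735692, 0.09653712]), np.int64(62)) (array([0.60601737, 0.06680985, 0.0974803 ]), np.int64(63)) (array([ 0.58271278, -0.19504159,  0.09739764]), np.int64(59))
travel start/now from loading 0.2634203100217074 0.26288628186535923
top0 [([147.5, 142.5], 4), ([141.5, 189.0], 2)]
scene0 [([415.0, 275.5], 2), ([414.0, 283.5], 2)]
s14 [([414.0, 283.5], 2)]
s16 [([415.0, 275.5], 2), ([414.0, 283.5], 2)]
t16 [([147.5, 142.5], 4), ([141.5, 189.0], 2)]
top0 [[190.7, 239.3], [143.5, 299.2]]
t16 [[190.8, 239.3], [143.6, 299.1]]
```

```bash
python3 -c "
from bench import ctrl
print(ctrl.get_state()['time'],ctrl.get_state()['ft_force'].round(1)); print(ctrl.close_job())"
```

```text
67.4 [-0.2  0.4 -0.6]
the job is handed in; nothing more can be done
None
```

The job is done and handed in at 67.4 s on the robot's clock. I raised the sash fully and pulled the carrier out to the loading station. All four brass-faced blanks went into pockets of their own. I then pushed the carrier back to the engraving station and lowered the sash to its stop.

**Last checks**
- **Blanks:** before the carrier went back, all four lay flat, brass up, with tops at about 58 mm after taking off the depth reading's 1.5 mm bias. Their centres were within about 1.5 mm of the measured pocket centres.
- **Carrier:** it sits 263 mm from the loading station against 264 mm nominal, and its pointer and station marks show at the same pixels as at the start.
- **Sash:** the bar top dropped from 296.1 to 206.3 mm, which is 90 mm of travel, and it stopped firmly at about 18 N. The text's shut height would put the bar top at 205 mm.
- **Bystanders:** the tape and the green look-alike are where they were. The hammer held its place up to the last picture in which I measured it, before the carrier went back. I checked the white block only by eye, and the jar was hidden behind the arm in the last top picture and not measured. I never moved the arm to any of them.

**One disagreement:** at the start the bar stood about 7 mm above its shut height, so the sash seems to have begun slightly open. I saw no blank get knocked aside.

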